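# Get the fin section out from behind the rocket tubes

## Robot

A 7-joint arm with a two-finger parallel gripper is mounted at the origin on the work surface. World frame = base frame: x ahead of the robot, y to its left, z up, the work surface at z = 0. Lengths are in m, angles in rad, forces in N, time in s.
With the tool pointing down it reaches from about 0.4 to 0.85 m from the base axis. Payload 4.5 kg.
Tool frame: the origin (TCP) lies midway between the tips of the shut fingers; the grasp point (between the pads) lies 19 mm behind it; z points along the fingers, y is the direction in which the jaws open and shut (so a half turn about z gives the same grasp; the last joint's range is limited). The gripper opens to 88 mm and grips with 3 to 60 N. Pads are 18 mm wide; open, the fingers measure 123 mm over their backs; the gripper's body (75 mm by 187 mm) begins 45 mm behind the grasp point.
Start: joints at [-1.184, 0.689, -0.195, 1.565, 0.157, 0.902, -0.215], TCP at [0.216, 0.587, 0.239] pointing down, gripper open.
Joint ranges: [-3.01, 3.01], [-0.46, 2.08], [-1.47, 1.51], [0.13, 2.56], [-1, 4.14], [0.04, 2.09], [-2.66, 2.66]. Speed limits (rad/s): [2.57, 2.57, 3.14, 3.14, 3.14, 3.14, 3.14].

## Interface

Orientations are given as a unit quaternion [x, y, z, w].
In Python, from plant import r gives the robot as it stands.
- The arm moves only by the tool play_rows, never from a script. Its argument "targets" is a list of rows, each an object of numbers: "jaw": the closure, from 0 (fully open) to 1 (shut); "dx", "dy", "dz": the shift along the tool's x, y, z in m; "yaw": the turn about the tool's z in rad. A call has exactly 5 rows; each row shifts and turns the pose as measured when the row begins, along the tool's axes as they then stand; what a row does not reach is not made up. A row lasts 1/10 s, in which the tool goes at most 50 mm and 8.59 degrees, less where a joint would pass 70% of its speed; a pose out of reach is approached as far as the arm can. A call with a gripper value outside its range is refused whole. The fingers move at their own pace and stop on an object; "squeeze" is the grip in N (left out, the last holds). Time passes only in rows, so rows that do not move let the fingers close, or fill a call up. It gives the time, the measured TCP pose, the force and the opening at its end, in the units of the state.
- r.get_state(): the state, without advancing time (a new reading comes with each control period).
- r.snapshot(name): name is "side" or "top" or "wrist"; returns a dict with "frame" (480x640x3 uint8, red, green, blue), "z_map" (480x640 float32, m along the optical axis (not along the pixel's ray), 0 where there is no reading), "mtx" (3x3 intrinsics, pixels), "position" and "orientation" of the camera in the world; the wrist camera has in their place "T_tool_cam" (4x4, takes a point from camera to tool coordinates, whose origin is the TCP and whose axes are the flange's). Camera axes: x right, y up, looking along -z (the intrinsics and any distortion apply to the point x, -y, -z); pixel columns grow to the right and rows downward; lengths in m; the calibration is good to about 2 mm. A picture is of the moment at which its call begins: read the wrist's pose just before it.
- r.finish_job(): hands the job in, once; it reports no verdict.
The state is a dict: "clock": time; "q": joint angles; "qd": joint speeds; "joint_torque": joint torques, N m; "tool_pos": TCP position; "eef_rot": TCP orientation; "contact_force": force on the tool from outside, world axes, zero at the start; "moment": the same for the moment, N m; "opening": opening from 0.0 (shut) to 1.0 (fully open).
Only numpy, scipy, OpenCV 4.12 (cv2) and the standard library are available. Lean on these libraries where they do the work, as an engineer would, in place of code of your own. Each camera call takes 0.05 s, during which the arm holds its last target.

## Task

First clear all three rocket body tubes off the round board and stand them upright in the grey side tray, leaving the red fin section where it is. With the three tubes in the tray, lift out the fin section and stand it on the middle of the round assembly stand; then put the tubes back, each standing in the middle of the home spot of its own colour. Never let a tube or the fin section fall over, and leave the glue bottle alone.

Things in the scene. Friction and masses are not known exactly. Their poses are not given: they have to be found in the camera images.
- tube_blue_mid (a point): Loose upright body tube, white cardboard look with blue bands and a blue top; diameter 44, height 76, about 70 g. The point is its centre, 38 above its foot, z up along the tube; best gripped in its top 35. It starts standing on the blue home spot.
- tube_yellow_mid (a point): Loose upright body tube, white cardboard look with yellow bands and a yellow top; diameter 44, height 76, about 70 g. The point is its centre, 38 above its foot, z up along the tube; best gripped in its top 35. It starts standing on the yellow home spot.
- tube_green_mid (a point): Loose upright body tube, white cardboard look with green bands and a green top; diameter 44, height 76, about 70 g. The point is its centre, 38 above its foot, z up along the tube; best gripped in its top 35. It starts standing on the green home spot.
- fins_mid (a point): Loose red fin section of a model rocket: upright tube, diameter 40, height 56, about 90 g, white line near its top; at its foot four fins 4 thick, 20 high, reaching 42 from its axis, midway between its x and y axes. Grip the bare tube above the fins. The point is its centre, 28 above its foot, z up. It starts amid the tubes on the wood board (top 8 above the table).
- home_blue: Fixed flat round home spot, blue, diameter 66, thickness 4, on a round 8 thick dark wood board (its top is 12 above the table). Origin at the centre of its underside, z up. The three spots lie 60 from the fin section's starting place: on the robot's side, left and right of it.
- home_yellow: Fixed flat round home spot, yellow, diameter 66, thickness 4, on a round 8 thick dark wood board (its top is 12 above the table). Origin at the centre of its underside, z up. The three spots lie 60 from the fin section's starting place: on the robot's side, left and right of it.
- home_green: Fixed flat round home spot, green, diameter 66, thickness 4, on a round 8 thick dark wood board (its top is 12 above the table). Origin at the centre of its underside, z up. The three spots lie 60 from the fin section's starting place: on the robot's side, left and right of it.
- tray: Fixed empty grey side tray on the table, left or right of the board: 280 long (its x axis) by 120 wide (its y axis), walls 5 thick and 14 high, inner floor 5 above its underside. Origin at the centre of its underside, z up. There is room for the three tubes in a row along its x axis, 85 apart.
- stand: Fixed round assembly stand, on the other side of the board: dark steel foot of diameter 124, aluminium disc of diameter 92 with a flat black top and a white dot in the middle. Its flat top is 24 above the origin, which is at the centre of its underside, z up.
- glue: Bystander: white glue bottle with an orange cap, diameter 48, height 130, standing loose on the table beyond the board. Origin at the centre of its underside. To be left alone (a cardboard tape ring and a white cup also stand near the work).

How it is judged:
On the way, in this order (a step that is already met when the one before it is completed fails the run):
1. all three tubes stand upright in the side tray, released, with the fin section still in its place (x of tube_blue_mid in the frame of tray between -0.115 and 0.115 m and y of tube_blue_mid in the frame of tray between -0.04 and 0.04 m and z of each of tube_blue_mid, tube_yellow_mid, tube_green_mid in the frame of tray below 0.051 m and angle between each of tube_blue_mid, tube_yellow_mid, tube_green_mid's own z axis and vertical below 0.12 rad and linear speed of each of tube_blue, tube_yellow, tube_green below 0.02 m/s and contact force between the fingers and tube_blue below 0.2 N and x of tube_yellow_mid in the frame of tray between -0.115 and 0.115 m and y of tube_yellow_mid in the frame of tray between -0.04 and 0.04 m and contact force between the fingers and tube_yellow below 0.2 N and x of tube_green_mid in the frame of tray between -0.115 and 0.115 m and y of tube_green_mid in the frame of tray between -0.04 and 0.04 m and contact force between the fingers and tube_green below 0.2 N and distance of fins_mid from where it was at the start of the episode below 0.02 m), for 0.2 s.
2. the fin section stands upright on the middle of the assembly stand, released, with the three tubes still in the tray (horizontal distance between fins_mid and stand below 0.012 m and z of fins_mid in the frame of stand between 0.047 and 0.057 m and angle between each of fins_mid, tube_blue_mid, tube_yellow_mid, tube_green_mid's own z axis and vertical below 0.12 rad and linear speed of each of fins, tube_blue, tube_yellow, tube_green below 0.02 m/s and contact force between the fingers and fins below 0.2 N and x of tube_blue_mid in the frame of tray between -0.115 and 0.115 m and y of tube_blue_mid in the frame of tray between -0.04 and 0.04 m and z of each of tube_blue_mid, tube_yellow_mid, tube_green_mid in the frame of tray below 0.051 m and contact force between the fingers and tube_blue below 0.2 N and x of tube_yellow_mid in the frame of tray between -0.115 and 0.115 m and y of tube_yellow_mid in the frame of tray between -0.04 and 0.04 m and contact force between the fingers and tube_yellow below 0.2 N and x of tube_green_mid in the frame of tray between -0.115 and 0.115 m and y of tube_green_mid in the frame of tray between -0.04 and 0.04 m and contact force between the fingers and tube_green below 0.2 N), for 0.2 s.
At the end, for the whole second after the job is handed in: The fin section stands upright on the assembly stand within 12 mm of its middle, and each tube stands upright within 12 mm of the middle of the home spot of its own colour; all released and at rest (horizontal distance between fins_mid and stand below 0.012 m and z of fins_mid in the frame of stand between 0.047 and 0.057 m and angle between each of fins_mid, tube_blue_mid, tube_yellow_mid, tube_green_mid's own z axis and vertical below 0.12 rad and linear speed of each of fins, tube_blue, tube_yellow, tube_green below 0.02 m/s and contact force between the fingers and fins below 0.2 N and horizontal distance between tube_blue_mid and home_blue below 0.012 m and z of tube_blue_mid in the frame of home_blue between 0.037 and 0.047 m and contact force between the fingers and tube_blue below 0.2 N and horizontal distance between tube_yellow_mid and home_yellow below 0.012 m and z of tube_yellow_mid in the frame of home_yellow between 0.037 and 0.047 m and contact force between the fingers and tube_yellow below 0.2 N and horizontal distance between tube_green_mid and home_green below 0.012 m and z of tube_green_mid in the frame of home_green between 0.037 and 0.047 m and contact force between the fingers and tube_green below 0.2 N); the robot touches nothing.
It fails at once if a tube or the fin section falls over (leans more than 35 degrees) (angle between any of tube_blue_mid, tube_yellow_mid, tube_green_mid, fins_mid's own z axis and vertical above 0.61 rad).
It fails at once if the glue bottle is pushed more than 30 mm or knocked over (distance of glue from where it was at the start of the episode above 0.03 m or angle between glue's own z axis and vertical above 0.5 rad).
It also fails if it takes over 125 s, if anything falls off the work surface, if the arm or the gripper's body presses on something with over 40 N, if the wrist force passes 120 N, or if a joint passes its speed limit or range.

## Working session

There is one attempt and no reset: what is moved stays moved. The work goes in short steps, Python scripts to look and compute and a tool call to move; the robot and the scene stay as the last step left them, time stands still between calls to the robot, and variables do not carry over. Pictures are saved under pics/ and viewed, and the job is handed in when it is done.

Besides the shell and the picture viewer there is one more tool, called after "Emit:" in YAML: its name, and indented under it one key for each argument. play_rows: Moves the arm, as the interface text tells. Its arguments: {"type":"object","properties":{"targets":{"type":"array"},"squeeze":{"type":"number"}},"required":["targets"]}

```bash
mkdir -p pics; ls; python3 - <<'E'
from plant import r
import cv2
s=r.get_state();print(s['clock'],s['tool_pos'],s['eef_rot'],s['opening'])
import numpy as np
for n in ['side','top','wrist']:
    d=r.snapshot(n);cv2.imwrite(f'pics/{n}0.png',d['frame'][:,:,::-1])
    np.savez(f'/tmp/{n}0.npz',**d)
    print(n,d['mtx'].tolist(),d.get('position'),d.get('orientation'),d.get('T_tool_cam'),d.keys())
E
```

```text
pics
0.0 [0.21577439 0.58588551 0.23790767] [ 1.75442411e-01  9.84489267e-01 -9.14761514e-04 -8.68520285e-05] 0.9973991374899401
side [[470.3764669636489, 0.0, 328.8629350410473], [0.0, 470.3764669636489, 229.35672282094438], [0.0, 0.0, 1.0]] [ 0.23462183 -0.47372581  0.51398501] [ 0.43460205 -0.15753093 -0.29653697  0.83568588] None dict_keys(['frame', 'z_map', 'mtx', 'position', 'orientation'])
top [[443.49467480411124, 0.0, 319.1467096331211], [0.0, 443.49467480411124, 238.55159852932644], [0.0, 0.0, 1.0]] [0.45041992 0.01613772 0.85662915] [-0.07130937  0.08358458  0.7586395  -0.64217964] None dict_keys(['frame', 'z_map', 'mtx', 'position', 'orientation'])
wrist [[359.32759211749584, 0.0, 319.87393365672295], [0.0, 359.32759211749584, 237.38679541069789], [0.0, 0.0, 1.0]] None None [[ 5.72612796e-04  9.50757888e-01  3.09934042e-01  8.12134570e-02]
 [ 9.99999807e-01 -4.69487811e-04 -4.07323587e-04  3.94833482e-04]
 [-2.41755859e-04  3.09934215e-01 -9.50757973e-01 -1.44955996e-01]
 [ 0.00000000e+00  0.00000000e+00  0.00000000e+00  1.00000000e+00]] dict_keys(['frame', 'z_map', 'mtx', 'T_tool_cam'])
```

View pics/top0.png

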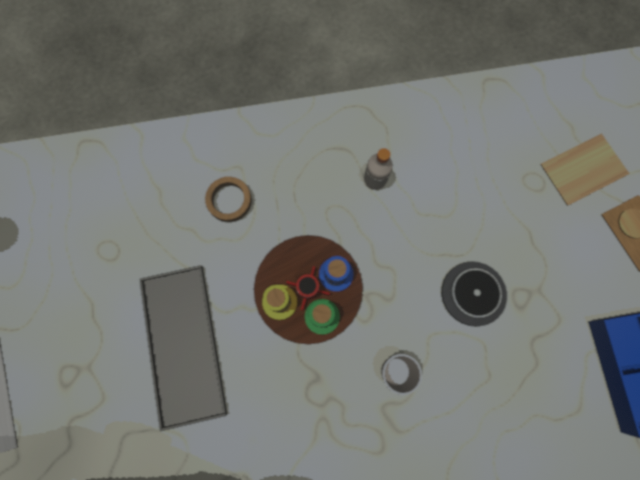

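View pics/side0.png

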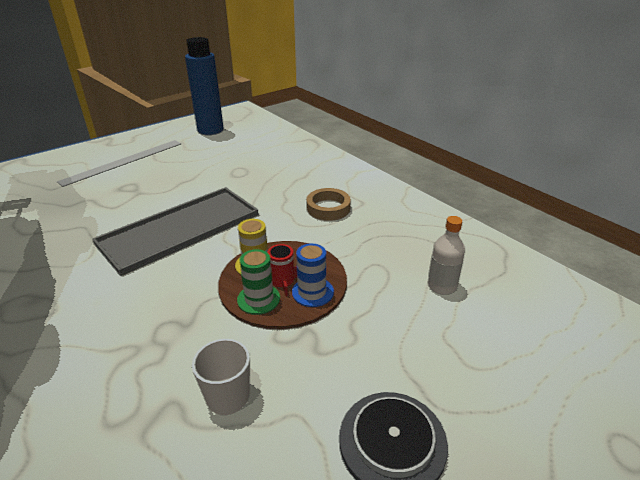

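The top view shows the board at about (308,290), with yellow (278,300), blue (336,272), green (322,316) and the fins (308,286). The tray is at (184,347), the stand dot at (477,293), the glue at (378,170) and the cup at (401,371). Next I'll measure these.

```bash
cat > h.py <<'E'
import numpy as np, cv2
from scipy.spatial.transform import Rotation as R
def cam(d,s=None):
    if 'position' in d and d['position'] is not None:
        return R.from_quat(d['orientation']).as_matrix(),np.array(d['position'])
    T=d['T_tool_cam'];Rt=R.from_quat(s['eef_rot']).as_matrix()
    return Rt@T[:3,:3],Rt@T[:3,3]+s['tool_pos']
def rays(d,uv,s=None):
    M,p=cam(d,s);uv=np.atleast_2d(uv).astype(float);K=d['mtx']
    v=np.c_[(uv[:,0]-K[0,2])/K[0,0],-(uv[:,1]-K[1,2])/K[1,1],-np.ones(len(uv))]
    return v@M.T,p
def plane(d,uv,z,s=None):
    v,p=rays(d,uv,s);return p+v*((z-p[2])/v[:,2])[:,None]
def cloud(d,s=None):
    H,W=d['z_map'].shape;u,v=np.meshgrid(np.arange(W),np.arange(H))
    r,p=rays(d,np.c_[u.ravel(),v.ravel()],s)
    return (p+r*d['z_map'].ravel()[:,None]).reshape(H,W,3)
def hsv(d): return cv2.cvtColor(d['frame'],cv2.COLOR_RGB2HSV)
def circ(P):
    A=np.c_[2*P[:,:2],np.ones(len(P))];x=np.linalg.lstsq(A,(P[:,:2]**2).sum(1),rcond=None)[0]
    return x[:2],np.sqrt(x[2]+x[0]**2+x[1]**2)
E
python3 - <<'E'
from h import *
d=dict(np.load('/tmp/top0.npz'));C=cloud(d);h=hsv(d);print(C[450,320],C[200,500])
big=cv2.resize(d['frame'][220:440,130:370],None,fx=3,fy=2.7,interpolation=cv2.INTER_CUBIC)
big=cv2.resize(d['frame'][225:365,240:400],(800,600)[:2],interpolation=cv2.INTER_CUBIC)
cv2.imwrite('pics/topzoom.png',big[:,:,::-1])
big=cv2.resize(d['frame'][240:345,420:540],(720,630)[:2],interpolation=cv2.INTER_CUBIC)[:600]
cv2.imwrite('pics/stand.png',big[:,:,::-1])
for n,uv in dict(b=(336,270),y=(278,297),g=(322,315),f=(308,286),tray=(184,347),stand=(490,293),dot=(477,293),board=(300,330)).items():
    print(n,C[uv[1],uv[0]].round(4),h[uv[1],uv[0]])
# tube tops by height
m=((C[...,2]>.075)&(C[...,2]<.1)).astype(np.uint8)
m[:,:240]=0;m[:, 370:]=0
n,l,st,ce=cv2.connectedComponentsWithStats(m)
for i in range(1,n):
    if st[i,4]>60:
        P=C[l==i]; print(st[i],np.median(P,0).round(4), plane(d,ce[i],.088).round(4))
for nm,zs,x0,x1 in [('fin',(.055,.075),240,370),('stand',(.018,.03),430,530)]:
    m=((C[...,2]>zs[0])&(C[...,2]<zs[1])).astype(np.uint8);m[:,:x0]=0;m[:,x1:]=0;m[:220]=0
    n,l,st,ce=cv2.connectedComponentsWithStats(m)
    for i in range(1,n):
        if st[i,4]>60: print(nm,st[i],ce[i],np.median(C[l==i],0).round(4))
v=d['frame'].max(2)
m=(v[270:320,455:500]>110)
# tray
b=cv2.cvtColor(d['frame'],cv2.COLOR_RGB2GRAY);m=((b<130)).astype(np.uint8);m[:,:130]=0;m[:,240:]=0;m[:260]=0;m[435:]=0
n,l,st,ce=cv2.connectedComponentsWithStats(m);i=1+st[1:,4].argmax()
print(st[i],ce[i]);c=cv2.findContours((l==i).astype(np.uint8),0,2)[0][0];bx=cv2.boxPoints(cv2.minAreaRect(c));print(bx)
Q=plane(d,bx,.014);print(Q.round(4),Q.mean(0),np.linalg.norm(np.diff(Q,axis=0),axis=1))
E
```

```text
[ 0.25706907  0.04767711 -0.00043966] [ 6.58110529e-01 -3.88166306e-01 -6.23729396e-04]
b [ 0.5596 -0.0313  0.0893] [ 16 118 119]
y [0.5302 0.0756 0.0866] [ 16 118 115]
g [0.4872 0.0057 0.09  ] [ 16 118 117]
f [0.5429 0.0215 0.0648] [15 13 38]
tray [0.4757 0.2685 0.0045] [ 25  15 100]
stand [ 0.4785 -0.3118  0.0247] [60  7 35]
dot [ 0.4825 -0.2881  0.024 ] [ 54   9 135]
board [0.4707 0.0501 0.0034] [ 10 131  74]
[325 256  25  26 512] [ 0.562  -0.0336  0.0883] [[ 0.5621 -0.0335  0.088 ]]
[263 285  26  26 523] [0.5298 0.0791 0.0883] [[0.5297 0.0791 0.088 ]]
[309 301  26  26 523] [0.4902 0.0057 0.0882] [[0.49   0.0057 0.088 ]]
fin [297 275  22  22 394] [307.39593909 285.49238579] [0.5439 0.0225 0.0645]
stand [ 452  268   50   50 1919] [476.52423137 292.626889  ] [ 0.4833 -0.2875  0.0242]
[  130   264   100   171 11280] [182.11799645 349.39929078]
[[104.4657  279.29205]
 [205.49982 262.61652]
 [231.69556 421.3318 ]
 [130.66144 438.00732]]
[[0.6257 0.403  0.014 ]
 [0.6259 0.2092 0.014 ]
 [0.333  0.1946 0.014 ]
 [0.3349 0.3743 0.014 ]] [0.47985379 0.29527574 0.014     ] [0.1937597  0.29328485 0.17976577]
```

View pics/topzoom.png

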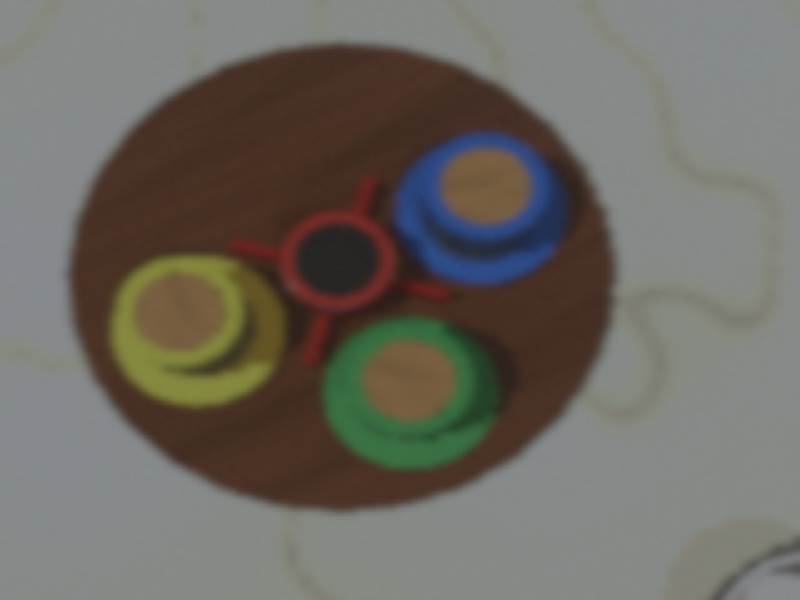

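View pics/wrist0.png

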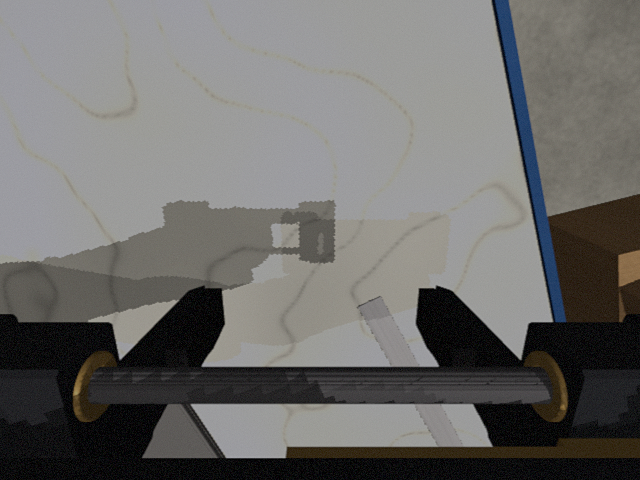

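```bash
python3 - <<'E'
from h import *
from scipy.optimize import least_squares
d=dict(np.load('/tmp/top0.npz'));C=cloud(d);h=hsv(d);f=d['frame']
b=cv2.cvtColor(f,cv2.COLOR_RGB2GRAY);print(b[347,120:250:4],b[255:440:6,184])
tubes=dict(blue=(.562,-.0335),yellow=(.530,.079),green=(.490,.0057))
hr=dict(blue=(100,125),yellow=(22,36),green=(45,85))
for n,(a,c) in hr.items():
    m=((h[...,0]>=a)&(h[...,0]<=c)&(h[...,1]>110)).astype(np.uint8);m[:,:240]=0;m[:,375:]=0;m[:230]=0;m[350:]=0
    nn,l,st,ce=cv2.connectedComponentsWithStats(m);i=1+st[1:,4].argmax()
    c=cv2.findContours((l==i).astype(np.uint8),0,1)[0][0][:,0,:]
    P=plane(d,c,.012)[:,:2]; t=np.array(tubes[n])
    # pixel footprint of the tube top, exclude
    Q=plane(d,c,.088)[:,:2]; k=np.linalg.norm(Q-t,axis=1)>.0245
    P=P[k]
    s=least_squares(lambda x:np.linalg.norm(P-x,axis=1)-.0335,t,loss='soft_l1',f_scale=.001)
    s2=least_squares(lambda x:np.linalg.norm(P-x[:2],axis=1)-x[2],[*t,.033],loss='soft_l1',f_scale=.001)
    print(n,st[i],len(P),s.x.round(4),s2.x.round(4),np.abs(s.fun).mean(), np.linalg.norm(s.x-[.5439,.0225]),np.linalg.norm(s.x-t))
E
```

```text
[136 136 136 137 136 136 136 106  52  97  98  97  98  99  98  99  99  99
  99 100  99 101 100  84  71 136 137 136 137 136 136 137 136] [136 136 125  88  95  95  95  96  96  97  97  97  98  98  98  98  99  99
  99  99  99  99  99  99  98  99  99  98  74 135 134]
blue [319 256  34  35 571] 67 [ 0.5655 -0.0351] [ 0.5635 -0.0342  0.0315] 0.0013313648950692397 0.06150450679818034 0.003865102999843907
yellow [262 284  35  36 779] 72 [0.5294 0.0814] [0.5284 0.081  0.0324] 0.0010440254009296173 0.060643414402955176 0.0024589407548376405
green [306 300  32  34 480] 65 [0.4929 0.0042] [0.4886 0.0058 0.0296] 0.002415032040848059 0.05419027094288564 0.003233483318991337
```

```bash
python3 - <<'E'
from h import *
d=dict(np.load('/tmp/top0.npz'));C=cloud(d);f=d['frame']
b=cv2.cvtColor(f,cv2.COLOR_RGB2GRAY)
m=(b<118).astype(np.uint8);m[:,:130]=0;m[:,240:]=0;m[:255]=0;m[435:]=0
n,l,st,ce=cv2.connectedComponentsWithStats(m);i=1+st[1:,4].argmax();print(st[i])
c=cv2.findContours((l==i).astype(np.uint8),0,2)[0][0]
P=plane(d,c[:,0,:],.014)[:,:2].astype(np.float32);print('table/wall z',C[300,120],)
r=cv2.minAreaRect(P);print(r,cv2.boxPoints(r).round(4))
# floor centroid
k=(l==i)&(b>85);k=cv2.erode(k.astype(np.uint8),np.ones((5,5)))
v,u=np.nonzero(k);Q=plane(d,np.c_[u,v],.005)[:,:2].astype(np.float32);print(cv2.minAreaRect(Q),Q.mean(0))
E
```

```text
[  139   265    90   167 10728]
table/wall z [5.83545016e-01 3.82353867e-01 5.09034567e-05]
((0.4808002710342407, 0.2676187753677368), (0.28163614869117737, 0.1278635561466217), 3.0342249870300293) [[0.3368 0.324 ]
 [0.3436 0.1963]
 [0.6248 0.2112]
 [0.618  0.3389]]
((0.4803798794746399, 0.27078860998153687), (0.258465439081192, 0.09917061775922775), 3.325960874557495) [0.47569886 0.27074143]
```

```bash
cat >> h.py <<'E'
def go(x,y,z,jaw_deg=None,step=.045,s=None):
    """print how far to the goal, in tool axes, as row distances"""
    from plant import r
    s=s or r.get_state();Rt=R.from_quat(s['eef_rot']).as_matrix();p=np.array(s['tool_pos'])
    a=np.degrees(np.arctan2(Rt[1,1],Rt[0,1]));
    da=0 if jaw_deg is None else (jaw_deg-a+90)%180-90
    print('t',round(s['clock'],2),'tcp',p.round(4),'jaw_ang',round(a%180,1),'tilt',np.degrees(np.arccos(-Rt[2,2])).round(2),'open',round(s['opening'],3),'F',np.round(s['contact_force'],1),'q7',round(s['q'][6],2))
    D=np.array([x,y,z])-p;yaw=-np.radians(da)
    n=int(max(np.ceil(np.linalg.norm(D)/step),np.ceil(abs(yaw)/.14),1))
    for i in range(n):
        t=(Rt.T@(D/n)); print(f'  dx {t[0]:.3f} dy {t[1]:.3f} dz {t[2]:.3f} yaw {yaw/n:.3f}')
        Rt=Rt@R.from_rotvec([0,0,yaw/n]).as_matrix()
E
python3 - <<'E'
from h import *
go(.49,.0057,.16,93)
d=dict(np.load('/tmp/top0.npz'));C=cloud(d)
for uv in [(401,371),(420,371),(378,155),(383,155)]: print(C[uv[1],uv[0]].round(3))
E
```

```text
t 0.15 tcp [0.2158 0.5861 0.2381] jaw_ang 69.8 tilt 0.08 open 1.002 F [ 0.2  0.6 -0.1] q7 -0.22
  dx -0.031 dy -0.030 dz 0.005 yaw -0.027
  dx -0.030 dy -0.031 dz 0.005 yaw -0.027
  dx -0.029 dy -0.032 dz 0.005 yaw -0.027
  dx -0.028 dy -0.032 dz 0.005 yaw -0.027
  dx -0.027 dy -0.033 dz 0.005 yaw -0.027
  dx -0.026 dy -0.034 dz 0.005 yaw -0.027
  dx -0.025 dy -0.035 dz 0.005 yaw -0.027
  dx -0.024 dy -0.035 dz 0.005 yaw -0.027
  dx -0.023 dy -0.036 dz 0.005 yaw -0.027
  dx -0.022 dy -0.036 dz 0.005 yaw -0.027
  dx -0.021 dy -0.037 dz 0.005 yaw -0.027
  dx -0.020 dy -0.038 dz 0.005 yaw -0.027
  dx -0.019 dy -0.038 dz 0.005 yaw -0.027
  dx -0.018 dy -0.039 dz 0.005 yaw -0.027
  dx -0.017 dy -0.039 dz 0.005 yaw -0.027
[ 0.367 -0.122  0.005]
[ 0.368 -0.143  0.072]
[ 0.742 -0.136  0.13 ]
[ 0.741 -0.145  0.129]
```

Emit:
play_rows:
  targets:
    - {"jaw":0,"dx":-0.031,"dy":-0.03,"dz":0,"yaw":-0.027}
    - {"jaw":0,"dx":-0.03,"dy":-0.031,"dz":0,"yaw":-0.027}
    - {"jaw":0,"dx":-0.029,"dy":-0.032,"dz":0,"yaw":-0.027}
    - {"jaw":0,"dx":-0.028,"dy":-0.032,"dz":0,"yaw":-0.027}
    - {"jaw":0,"dx":-0.027,"dy":-0.033,"dz":0,"yaw":-0.027}
  squeeze: 15

```text
clock: 0.65
tool_pos: [0.306, 0.3927, 0.2356]
eef_rot: [0.1, 0.995, 0.001, -0.002]
contact_force: [-0.4, 0.1, 0.7]
opening: 0.999
```

Emit:
play_rows:
  targets:
    - {"jaw":0,"dx":-0.026,"dy":-0.034,"dz":0,"yaw":-0.027}
    - {"jaw":0,"dx":-0.025,"dy":-0.035,"dz":0,"yaw":-0.027}
    - {"jaw":0,"dx":-0.024,"dy":-0.035,"dz":0,"yaw":-0.027}
    - {"jaw":0,"dx":-0.023,"dy":-0.036,"dz":0,"yaw":-0.027}
    - {"jaw":0,"dx":-0.022,"dy":-0.036,"dz":0,"yaw":-0.027}

```text
clock: 1.15
tool_pos: [0.4021, 0.1926, 0.2345]
eef_rot: [0.029, 1.0, 0.001, -0.002]
contact_force: [1.3, 0.6, 0.5]
opening: 1.004
```

```bash
python3 -c "
from h import *
go(.49,.0057,.2,93)"
```

```text
t 1.15 tcp [0.4021 0.1926 0.2345] jaw_ang 86.7 tilt 0.27 open 1.004 F [1.3 0.6 0.5] q7 0.67
  dx -0.020 dy -0.036 dz 0.007 yaw -0.022
  dx -0.019 dy -0.037 dz 0.007 yaw -0.022
  dx -0.018 dy -0.037 dz 0.007 yaw -0.022
  dx -0.017 dy -0.038 dz 0.007 yaw -0.022
  dx -0.016 dy -0.038 dz 0.007 yaw -0.022
```

Emit:
play_rows:
  targets:
    - {"jaw":0,"dx":-0.02,"dy":-0.036,"dz":0.007,"yaw":-0.022}
    - {"jaw":0,"dx":-0.019,"dy":-0.037,"dz":0.007,"yaw":-0.022}
    - {"jaw":0,"dx":-0.018,"dy":-0.037,"dz":0.007,"yaw":-0.022}
    - {"jaw":0,"dx":-0.017,"dy":-0.038,"dz":0.007,"yaw":-0.022}
    - {"jaw":0,"dx":-0.016,"dy":-0.038,"dz":0.007,"yaw":-0.022}

```text
clock: 1.65
tool_pos: [0.4933, -0.0029, 0.1982]
eef_rot: [-0.028, 1.0, 0.002, -0.001]
contact_force: [0.6, -0.8, 0.0]
opening: 0.997
```

```bash
python3 - <<'E'
from h import *
from plant import r
go(.49,.0057,.051,93)
s=r.get_state();d=r.snapshot('wrist');np.savez('/tmp/w1.npz',**d)
cv2.imwrite('pics/w1.png',d['frame'][:,:,::-1])
C=cloud(d,s)
for lo,hi,z in [(.08,.1,.088),(.056,.072,.064)]:
    m=((C[...,2]>lo)&(C[...,2]<hi)).astype(np.uint8);n,l,st,ce=cv2.connectedComponentsWithStats(m)
    for i in range(1,n):
        if st[i,4]>800: print(st[i],ce[i].round(),np.median(C[l==i],0).round(4),plane(d,ce[i],z,s).round(4))
E
```

```text
t 1.65 tcp [ 0.4933 -0.0029  0.1982] jaw_ang 93.2 tilt 0.22 open 0.997 F [ 0.6 -0.8  0. ] q7 1.16
  dx 0.001 dy 0.002 dz 0.037 yaw 0.001
  dx 0.001 dy 0.002 dz 0.037 yaw 0.001
  dx 0.001 dy 0.002 dz 0.037 yaw 0.001
  dx 0.001 dy 0.002 dz 0.037 yaw 0.001
[ 303  203   59   59 2681] [332. 232.] [0.491  0.0072 0.0873] [[0.4907 0.0072 0.088 ]]
[ 393  258   58   54 1777] [418. 280.] [0.5255 0.0754 0.0872] [[0.5261 0.0767 0.088 ]]
[ 251  288   54   53 2244] [278. 315.] [ 0.5627 -0.0318  0.0874] [[ 0.5624 -0.0317  0.088 ]]
[ 121    0  102  100 2940] [164.  46.] [ 0.3687 -0.1256  0.0676] [[ 0.3693 -0.117   0.064 ]]
[ 323  262   47   46 1693] [346. 285.] [0.5449 0.0237 0.0634] [[0.5446 0.0236 0.064 ]]
```

View pics/w1.png

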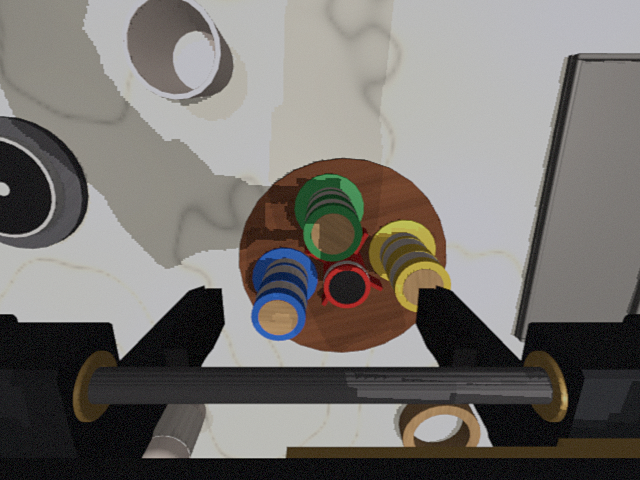

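The wrist view agrees with the top view to about 1.5 mm: green top (332,232), blue (278,315), yellow (418,285), fins (346,285). I'll go down on green.

Emit:
play_rows:
  targets:
    - {"jaw":0,"dx":0.002,"dy":0.005,"dz":0.02,"yaw":0}
    - {"jaw":0,"dx":0.001,"dy":0.005,"dz":0.03,"yaw":0}
    - {"jaw":0,"dx":0,"dy":0,"dz":0.035,"yaw":0}
    - {"jaw":0,"dx":0,"dy":0,"dz":0.035,"yaw":0}
    - {"jaw":0,"dx":0,"dy":0,"dz":0.02,"yaw":0}

```text
clock: 2.2
tool_pos: [0.4967, -0.0072, 0.0541]
eef_rot: [-0.016, 1.0, -0.001, 0.004]
contact_force: [-0.1, -0.1, -0.9]
opening: 1.001
```

```bash
python3 -c "
from h import *
go(.4905,.0065,.051,93)"
```

```text
t 2.2 tcp [ 0.4967 -0.0072  0.0541] jaw_ang 91.9 tilt 0.48 open 1.001 F [-0.1 -0.1 -0.9] q7 1.0
  dx 0.006 dy 0.014 dz 0.003 yaw -0.020
```

Emit:
play_rows:
  targets:
    - {"jaw":0,"dx":0.003,"dy":0.007,"dz":0.002,"yaw":-0.01}
    - {"jaw":0,"dx":0.003,"dy":0.007,"dz":0.001,"yaw":-0.01}
    - {"jaw":0,"dx":0,"dy":0,"dz":0,"yaw":0}
    - {"jaw":0,"dx":0,"dy":0,"dz":0,"yaw":0}
    - {"jaw":0,"dx":0,"dy":0,"dz":0,"yaw":0}

```text
clock: 2.7
tool_pos: [0.4893, 0.0094, 0.0513]
eef_rot: [-0.028, 1.0, -0.001, 0.003]
contact_force: [-0.4, 0.6, 0.1]
opening: 1.001
```

```bash
python3 -c "
from h import *
go(.4905,.0065,.051,93)"
```

```text
t 2.7 tcp [0.4893 0.0094 0.0513] jaw_ang 93.2 tilt 0.41 open 1.001 F [-0.4  0.6  0.1] q7 0.98
  dx -0.001 dy -0.003 dz 0.000 yaw 0.004
```

Emit:
play_rows:
  targets:
    - {"jaw":0.3,"dx":-0.001,"dy":-0.003,"dz":0,"yaw":0}
    - {"jaw":0.45,"dx":0,"dy":0,"dz":0,"yaw":0}
    - {"jaw":0.8,"dx":0,"dy":0,"dz":0,"yaw":0}
    - {"jaw":0.8,"dx":0,"dy":0,"dz":0,"yaw":0}
    - {"jaw":0.8,"dx":0,"dy":0,"dz":0,"yaw":0}
  squeeze: 15

```text
clock: 3.2
tool_pos: [0.4921, 0.005, 0.0531]
eef_rot: [-0.027, 1.0, -0.001, 0.005]
contact_force: [-0.4, 1.0, -1.2]
opening: 0.57
```

```bash
python3 -c "
from h import *
go(.4905,.0065,.151,93)"
```

```text
t 3.2 tcp [0.4921 0.005  0.0531] jaw_ang 93.1 tilt 0.63 open 0.57 F [-0.4  1.  -1.2] q7 0.99
  dx 0.000 dy 0.000 dz -0.033 yaw 0.000
  dx 0.000 dy 0.000 dz -0.033 yaw 0.000
  dx 0.000 dy 0.000 dz -0.033 yaw 0.000
```

Emit:
play_rows:
  targets:
    - {"jaw":0.8,"dx":0,"dy":0,"dz":0,"yaw":0}
    - {"jaw":0.8,"dx":0,"dy":0,"dz":0,"yaw":0}
    - {"jaw":0.8,"dx":0,"dy":0,"dz":-0.015,"yaw":0}
    - {"jaw":0.8,"dx":0,"dy":0,"dz":-0.03,"yaw":0}
    - {"jaw":0.8,"dx":0,"dy":0,"dz":-0.03,"yaw":0}

```text
clock: 3.7
tool_pos: [0.4884, 0.0053, 0.1263]
eef_rot: [-0.028, 1.0, -0.002, 0.001]
contact_force: [1.4, 0.4, -0.6]
opening: 0.497
```

```bash
python3 -c "
from h import *
go(.3955,.266,.146,93)"
```

```text
t 3.7 tcp [0.4884 0.0053 0.1263] jaw_ang 93.2 tilt 0.23 open 0.497 F [ 1.4  0.4 -0.6] q7 1.05
  dx 0.011 dy 0.038 dz -0.003 yaw 0.000
  dx 0.011 dy 0.038 dz -0.003 yaw 0.000
  dx 0.011 dy 0.038 dz -0.003 yaw 0.000
  dx 0.011 dy 0.038 dz -0.003 yaw 0.000
  dx 0.011 dy 0.038 dz -0.003 yaw 0.000
  dx 0.011 dy 0.038 dz -0.003 yaw 0.000
  dx 0.011 dy 0.038 dz -0.003 yaw 0.000
```

Emit:
play_rows:
  targets:
    - {"jaw":0.8,"dx":0.005,"dy":0.015,"dz":-0.015,"yaw":0}
    - {"jaw":0.8,"dx":0.011,"dy":0.035,"dz":-0.003,"yaw":0}
    - {"jaw":0.8,"dx":0.012,"dy":0.038,"dz":0,"yaw":0}
    - {"jaw":0.8,"dx":0.012,"dy":0.038,"dz":0,"yaw":0}
    - {"jaw":0.8,"dx":0.012,"dy":0.038,"dz":0,"yaw":0}

```text
clock: 4.2
tool_pos: [0.4309, 0.164, 0.1472]
eef_rot: [-0.019, 1.0, -0.003, 0.005]
contact_force: [0.5, 0.7, -0.9]
opening: 0.492
```

```bash
python3 -c "
from h import *
go(.3955,.266,.146,93)"
```

```text
t 4.2 tcp [0.4309 0.164  0.1472] jaw_ang 92.2 tilt 0.65 open 0.492 F [ 0.5  0.7 -0.9] q7 0.74
  dx 0.010 dy 0.034 dz 0.000 yaw -0.005
  dx 0.010 dy 0.034 dz 0.000 yaw -0.005
  dx 0.010 dy 0.035 dz 0.000 yaw -0.005
```

Emit:
play_rows:
  targets:
    - {"jaw":0.8,"dx":0.01,"dy":0.034,"dz":0,"yaw":-0.005}
    - {"jaw":0.8,"dx":0.01,"dy":0.03,"dz":0,"yaw":-0.005}
    - {"jaw":0.8,"dx":0.006,"dy":0.017,"dz":0.01,"yaw":-0.005}
    - {"jaw":0.8,"dx":0.002,"dy":0.004,"dz":0.025,"yaw":0}
    - {"jaw":0.8,"dx":0,"dy":0,"dz":0.02,"yaw":0}

```text
clock: 4.7
tool_pos: [0.3961, 0.2602, 0.0919]
eef_rot: [-0.033, 0.999, 0.001, 0.007]
contact_force: [0.6, -0.5, -0.8]
opening: 0.493
```

```bash
python3 -c "
from h import *
go(.3955,.266,.048,93)"
```

```text
t 4.7 tcp [0.3961 0.2602 0.0919] jaw_ang 93.8 tilt 0.77 open 0.493 F [ 0.6 -0.5 -0.8] q7 0.55
  dx 0.001 dy 0.006 dz 0.044 yaw 0.014
```

Emit:
play_rows:
  targets:
    - {"jaw":0.8,"dx":0.001,"dy":0.004,"dz":0.02,"yaw":0.01}
    - {"jaw":0.8,"dx":0,"dy":0.002,"dz":0.012,"yaw":0}
    - {"jaw":0.8,"dx":0,"dy":0,"dz":0.004,"yaw":0}
    - {"jaw":0.8,"dx":0,"dy":0,"dz":0.001,"yaw":0}
    - {"jaw":0.8,"dx":0,"dy":0,"dz":0.001,"yaw":0}

```text
clock: 5.2
tool_pos: [0.3932, 0.2664, 0.0503]
eef_rot: [-0.029, 1.0, -0.0, 0.005]
contact_force: [1.1, -0.1, -0.8]
opening: 0.497
```

```bash
python3 -c "
from h import *
go(.3955,.266,.047,93)"
```

```text
t 5.2 tcp [0.3932 0.2664 0.0503] jaw_ang 93.4 tilt 0.55 open 0.497 F [ 1.1 -0.1 -0.8] q7 0.52
  dx -0.002 dy -0.001 dz 0.003 yaw 0.006
```

Emit:
play_rows:
  targets:
    - {"jaw":0.8,"dx":-0.001,"dy":0,"dz":0.002,"yaw":0}
    - {"jaw":0.8,"dx":-0.001,"dy":0,"dz":0.002,"yaw":0}
    - {"jaw":0.8,"dx":0,"dy":0,"dz":0.001,"yaw":0}
    - {"jaw":0.8,"dx":0,"dy":0,"dz":0,"yaw":0}
    - {"jaw":0.8,"dx":0,"dy":0,"dz":0,"yaw":0}

```text
clock: 5.7
tool_pos: [0.3968, 0.2663, 0.0467]
eef_rot: [-0.028, 1.0, 0.001, 0.006]
contact_force: [0.3, 0.3, -1.6]
opening: 0.493
```

```bash
python3 -c "
from h import *
go(.3955,.266,.047,93)"
```

```text
t 5.7 tcp [0.3968 0.2663 0.0467] jaw_ang 93.3 tilt 0.71 open 0.493 F [ 0.3  0.3 -1.6] q7 0.52
  dx 0.001 dy -0.000 dz -0.000 yaw 0.004
```

Emit:
play_rows:
  targets:
    - {"jaw":0.8,"dx":0,"dy":0,"dz":0.001,"yaw":0}
    - {"jaw":0.45,"dx":0,"dy":0,"dz":0,"yaw":0}
    - {"jaw":0.2,"dx":0,"dy":0,"dz":0,"yaw":0}
    - {"jaw":0.1,"dx":0,"dy":0,"dz":0,"yaw":0}
    - {"jaw":0,"dx":0,"dy":0,"dz":0,"yaw":0}

```text
clock: 6.2
tool_pos: [0.397, 0.2666, 0.0461]
eef_rot: [-0.028, 1.0, 0.001, 0.007]
contact_force: [-0.0, 0.1, 0.5]
opening: 0.795
```

Emit:
play_rows:
  targets:
    - {"jaw":0,"dx":0,"dy":0,"dz":-0.01,"yaw":0}
    - {"jaw":0,"dx":0,"dy":0,"dz":-0.035,"yaw":0}
    - {"jaw":0,"dx":0,"dy":0,"dz":-0.035,"yaw":0}
    - {"jaw":0,"dx":0,"dy":0,"dz":-0.035,"yaw":0.05}
    - {"jaw":0,"dx":0,"dy":0,"dz":-0.02,"yaw":0.14}

```text
clock: 6.7
tool_pos: [0.3932, 0.2649, 0.1852]
eef_rot: [0.068, 0.998, -0.001, 0.004]
contact_force: [-0.2, 0.7, 0.5]
opening: 0.999
```

```bash
python3 - <<'E'
from h import *
from plant import r
go(.5297,.0785,.16,15)
s=r.get_state();d=r.snapshot('top')
cv2.imwrite('pics/t2.png',d['frame'][:,:,::-1])
E
```

```text
t 6.7 tcp [0.3932 0.2649 0.1852] jaw_ang 82.2 tilt 0.46 open 0.999 F [-0.2  0.7  0.5] q7 0.48
  dx -0.018 dy -0.018 dz 0.003 yaw 0.130
  dx -0.020 dy -0.016 dz 0.003 yaw 0.130
  dx -0.022 dy -0.013 dz 0.003 yaw 0.130
  dx -0.024 dy -0.010 dz 0.003 yaw 0.130
  dx -0.025 dy -0.007 dz 0.003 yaw 0.130
  dx -0.025 dy -0.004 dz 0.003 yaw 0.130
  dx -0.026 dy -0.001 dz 0.003 yaw 0.130
  dx -0.025 dy 0.003 dz 0.003 yaw 0.130
  dx -0.025 dy 0.006 dz 0.003 yaw 0.130
```

View pics/t2.png

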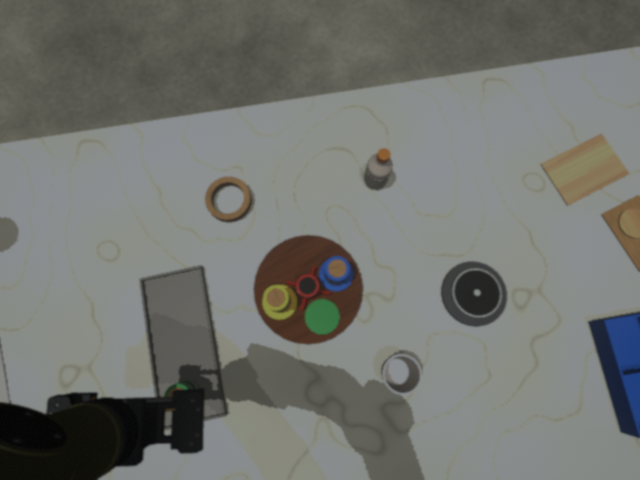

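The green tube stands in the tray at about (180,388) and the green home spot (322,317) is free. Yellow is next, with the jaws tangential.

Emit:
play_rows:
  targets:
    - {"jaw":0,"dx":-0.018,"dy":-0.018,"dz":0,"yaw":0.13}
    - {"jaw":0,"dx":-0.02,"dy":-0.016,"dz":0,"yaw":0.13}
    - {"jaw":0,"dx":-0.022,"dy":-0.013,"dz":0,"yaw":0.13}
    - {"jaw":0,"dx":-0.024,"dy":-0.01,"dz":0,"yaw":0.13}
    - {"jaw":0,"dx":-0.025,"dy":-0.007,"dz":0,"yaw":0.13}

```text
clock: 7.25
tool_pos: [0.4701, 0.163, 0.1925]
eef_rot: [0.392, 0.92, 0.006, 0.005]
contact_force: [-0.9, -0.3, 0.2]
opening: 0.997
```

```bash
python3 -c "
from h import *
go(.5297,.0785,.16,15)"
```

```text
t 7.25 tcp [0.4701 0.163  0.1925] jaw_ang 43.9 tilt 0.88 open 0.997 F [-0.9 -0.3  0.2] q7 0.27
  dx -0.026 dy -0.004 dz 0.008 yaw 0.126
  dx -0.026 dy -0.001 dz 0.008 yaw 0.126
  dx -0.026 dy 0.002 dz 0.008 yaw 0.126
  dx -0.025 dy 0.006 dz 0.008 yaw 0.126
```

Emit:
play_rows:
  targets:
    - {"jaw":0,"dx":-0.026,"dy":-0.004,"dz":0.005,"yaw":0.13}
    - {"jaw":0,"dx":-0.026,"dy":-0.001,"dz":0.005,"yaw":0.13}
    - {"jaw":0,"dx":-0.024,"dy":0.002,"dz":0.005,"yaw":0.13}
    - {"jaw":0,"dx":-0.018,"dy":0.006,"dz":0.005,"yaw":0.12}
    - {"jaw":0,"dx":0,"dy":0,"dz":0,"yaw":0}

```text
clock: 7.75
tool_pos: [0.5275, 0.0775, 0.1738]
eef_rot: [0.62, 0.784, 0.006, 0.005]
contact_force: [-0.7, -0.1, -0.1]
opening: 1.002
```

```bash
python3 - <<'E'
from h import *
from plant import r
go(.5297,.0785,.051,15)
s=r.get_state();d=r.snapshot('wrist')
cv2.imwrite('pics/w2.png',d['frame'][:,:,::-1])
C=cloud(d,s)
for lo,hi,z in [(.08,.1,.088),(.056,.072,.064)]:
    m=((C[...,2]>lo)&(C[...,2]<hi)).astype(np.uint8);n,l,st,ce=cv2.connectedComponentsWithStats(m)
    for i in range(1,n):
        if st[i,4]>800: print(st[i],ce[i].round(),np.median(C[l==i],0).round(4),plane(d,ce[i],z,s).round(4))
E
```

```text
t 7.75 tcp [0.5275 0.0775 0.1738] jaw_ang 13.3 tilt 0.91 open 1.002 F [-0.7 -0.1 -0.1] q7 0.08
  dx 0.000 dy 0.000 dz 0.041 yaw -0.010
  dx 0.000 dy 0.000 dz 0.041 yaw -0.010
  dx 0.000 dy 0.000 dz 0.041 yaw -0.010
[ 294  208   65   64 3211] [326. 240.] [0.5315 0.0827 0.0873] [[0.5315 0.0829 0.088 ]]
[ 301  275   51   50 1959] [326. 300.] [0.5459 0.0264 0.0634] [[0.5459 0.0268 0.064 ]]
```

View pics/w2.png

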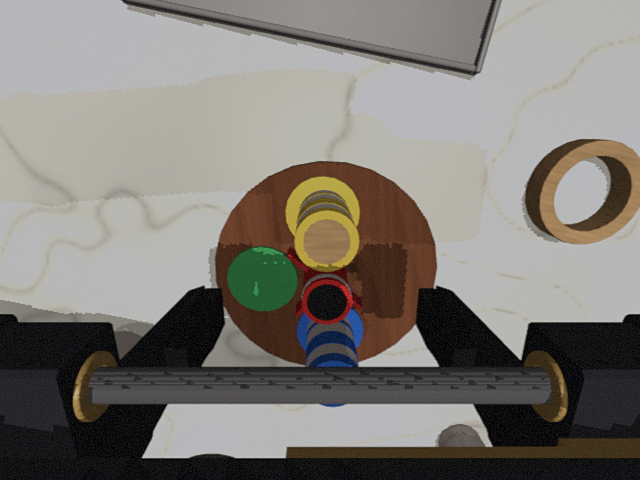

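Emit:
play_rows:
  targets:
    - {"jaw":0,"dx":0.001,"dy":0.002,"dz":0.02,"yaw":-0.01}
    - {"jaw":0,"dx":0,"dy":0,"dz":0.035,"yaw":-0.01}
    - {"jaw":0,"dx":0,"dy":0,"dz":0.035,"yaw":0}
    - {"jaw":0,"dx":0,"dy":0,"dz":0.022,"yaw":0}
    - {"jaw":0,"dx":0,"dy":0,"dz":0.003,"yaw":0}

```text
clock: 8.3
tool_pos: [0.5273, 0.0904, 0.059]
eef_rot: [0.6, 0.8, 0.01, 0.002]
contact_force: [-0.6, -0.4, 0.0]
opening: 0.999
```

```bash
python3 -c "
from h import *
go(.53,.0795,.051,15)"
```

```text
t 8.3 tcp [0.5273 0.0904 0.059 ] jaw_ang 16.2 tilt 1.19 open 0.999 F [-0.6 -0.4  0. ] q7 0.11
  dx -0.011 dy -0.001 dz 0.008 yaw 0.022
```

Emit:
play_rows:
  targets:
    - {"jaw":0,"dx":-0.006,"dy":-0.001,"dz":0.005,"yaw":0.01}
    - {"jaw":0,"dx":-0.005,"dy":0,"dz":0.003,"yaw":0.01}
    - {"jaw":0,"dx":0,"dy":0,"dz":0,"yaw":0}
    - {"jaw":0,"dx":0,"dy":0,"dz":0,"yaw":0}
    - {"jaw":0,"dx":0,"dy":0,"dz":0,"yaw":0}

```text
clock: 8.8
tool_pos: [0.5303, 0.0812, 0.0541]
eef_rot: [0.606, 0.795, 0.012, 0.002]
contact_force: [0.5, 0.7, 0.9]
opening: 1.001
```

```bash
python3 -c "
from h import *
go(.53,.0795,.051,15)"
```

```text
t 8.8 tcp [0.5303 0.0812 0.0541] jaw_ang 15.3 tilt 1.44 open 1.001 F [0.5 0.7 0.9] q7 0.12
  dx -0.002 dy -0.001 dz 0.003 yaw 0.006
```

Emit:
play_rows:
  targets:
    - {"jaw":0.3,"dx":-0.002,"dy":-0.001,"dz":0.003,"yaw":0}
    - {"jaw":0.45,"dx":0,"dy":0,"dz":0,"yaw":0}
    - {"jaw":0.8,"dx":0,"dy":0,"dz":0,"yaw":0}
    - {"jaw":0.8,"dx":0,"dy":0,"dz":0,"yaw":0}
    - {"jaw":0.8,"dx":0,"dy":0,"dz":0,"yaw":0}

```text
clock: 9.3
tool_pos: [0.5305, 0.0791, 0.0518]
eef_rot: [0.606, 0.795, 0.013, 0.003]
contact_force: [-0.7, -0.9, 0.4]
opening: 0.564
```

Emit:
play_rows:
  targets:
    - {"jaw":0.8,"dx":0,"dy":0,"dz":0,"yaw":0}
    - {"jaw":0.8,"dx":0,"dy":0,"dz":0,"yaw":0}
    - {"jaw":0.8,"dx":0,"dy":0,"dz":-0.015,"yaw":0}
    - {"jaw":0.8,"dx":0,"dy":0,"dz":-0.03,"yaw":0}
    - {"jaw":0.8,"dx":0,"dy":0,"dz":-0.03,"yaw":0}

```text
clock: 9.8
tool_pos: [0.5258, 0.0776, 0.1247]
eef_rot: [0.606, 0.796, 0.009, -0.0]
contact_force: [0.3, 0.1, -1.0]
opening: 0.497
```

```bash
python3 -c "
from h import *
go(.565,.275,.146,93)"
```

```text
t 9.8 tcp [0.5258 0.0776 0.1247] jaw_ang 15.4 tilt 1.09 open 0.497 F [ 0.3  0.1 -1. ] q7 0.12
  dx 0.018 dy 0.009 dz -0.002 yaw -0.135
  dx 0.017 dy 0.011 dz -0.002 yaw -0.135
  dx 0.015 dy 0.014 dz -0.002 yaw -0.135
  dx 0.013 dy 0.015 dz -0.002 yaw -0.135
  dx 0.011 dy 0.017 dz -0.002 yaw -0.135
  dx 0.008 dy 0.018 dz -0.002 yaw -0.135
  dx 0.006 dy 0.019 dz -0.002 yaw -0.135
  dx 0.003 dy 0.020 dz -0.002 yaw -0.135
  dx 0.000 dy 0.020 dz -0.002 yaw -0.135
  dx -0.002 dy 0.020 dz -0.002 yaw -0.135
```

Emit:
play_rows:
  targets:
    - {"jaw":0.8,"dx":0.01,"dy":0.005,"dz":-0.015,"yaw":-0.07}
    - {"jaw":0.8,"dx":0.018,"dy":0.011,"dz":-0.005,"yaw":-0.135}
    - {"jaw":0.8,"dx":0.016,"dy":0.014,"dz":0,"yaw":-0.135}
    - {"jaw":0.8,"dx":0.014,"dy":0.015,"dz":0,"yaw":-0.135}
    - {"jaw":0.8,"dx":0.012,"dy":0.017,"dz":0,"yaw":-0.135}

```text
clock: 10.3
tool_pos: [0.5459, 0.1677, 0.1508]
eef_rot: [0.332, 0.943, 0.007, 0.005]
contact_force: [-0.5, 0.5, -1.3]
opening: 0.498
```

```bash
python3 -c "
from h import *
go(.565,.275,.146,93)"
```

```text
t 10.3 tcp [0.5459 0.1677 0.1508] jaw_ang 51.2 tilt 1.01 open 0.498 F [-0.5  0.5 -1.3] q7 0.4
  dx 0.009 dy 0.016 dz 0.001 yaw -0.122
  dx 0.007 dy 0.017 dz 0.001 yaw -0.122
  dx 0.005 dy 0.018 dz 0.001 yaw -0.122
  dx 0.002 dy 0.018 dz 0.001 yaw -0.122
  dx 0.000 dy 0.018 dz 0.001 yaw -0.122
  dx -0.002 dy 0.018 dz 0.001 yaw -0.122
```

Emit:
play_rows:
  targets:
    - {"jaw":0.8,"dx":0.01,"dy":0.016,"dz":0,"yaw":-0.135}
    - {"jaw":0.8,"dx":0.008,"dy":0.018,"dz":0,"yaw":-0.135}
    - {"jaw":0.8,"dx":0.005,"dy":0.02,"dz":0,"yaw":-0.135}
    - {"jaw":0.8,"dx":0.002,"dy":0.02,"dz":0,"yaw":-0.135}
    - {"jaw":0.8,"dx":0,"dy":0.018,"dz":0.01,"yaw":-0.13}

```text
clock: 10.8
tool_pos: [0.5578, 0.2675, 0.1417]
eef_rot: [-0.011, 1.0, 0.004, 0.006]
contact_force: [-0.3, -0.8, -1.6]
opening: 0.493
```

```bash
python3 -c "
from h import *
go(.565,.275,.05,93)"
```

```text
t 10.8 tcp [0.5578 0.2675 0.1417] jaw_ang 91.3 tilt 0.86 open 0.493 F [-0.3 -0.8 -1.6] q7 0.78
  dx -0.002 dy 0.002 dz 0.031 yaw -0.010
  dx -0.002 dy 0.002 dz 0.031 yaw -0.010
  dx -0.002 dy 0.002 dz 0.031 yaw -0.010
```

Emit:
play_rows:
  targets:
    - {"jaw":0.8,"dx":-0.004,"dy":0,"dz":0.02,"yaw":-0.01}
    - {"jaw":0.8,"dx":-0.003,"dy":0,"dz":0.03,"yaw":0}
    - {"jaw":0.8,"dx":0,"dy":0,"dz":0.025,"yaw":0}
    - {"jaw":0.8,"dx":0,"dy":0,"dz":0.009,"yaw":0}
    - {"jaw":0.8,"dx":0,"dy":0,"dz":0.002,"yaw":0}

```text
clock: 11.3
tool_pos: [0.564, 0.2726, 0.0516]
eef_rot: [-0.021, 1.0, 0.005, 0.005]
contact_force: [0.4, 0.3, -1.5]
opening: 0.49
```

```bash
python3 -c "
from h import *
go(.565,.275,.045,93)"
```

```text
t 11.3 tcp [0.564  0.2726 0.0516] jaw_ang 92.4 tilt 0.82 open 0.49 F [ 0.4  0.3 -1.5] q7 0.76
  dx -0.001 dy 0.002 dz 0.007 yaw -0.011
```

Emit:
play_rows:
  targets:
    - {"jaw":0.8,"dx":0,"dy":0,"dz":0.003,"yaw":0}
    - {"jaw":0.8,"dx":0,"dy":0,"dz":0.002,"yaw":0}
    - {"jaw":0.8,"dx":0,"dy":0,"dz":0.001,"yaw":0}
    - {"jaw":0.8,"dx":0,"dy":0,"dz":0,"yaw":0}
    - {"jaw":0.8,"dx":0,"dy":0,"dz":0,"yaw":0}

```text
clock: 11.8
tool_pos: [0.5657, 0.2731, 0.0485]
eef_rot: [-0.02, 1.0, 0.006, 0.007]
contact_force: [1.2, 0.0, -0.8]
opening: 0.491
```

```bash
python3 -c "
from h import *
go(.565,.275,.045,93)"
```

```text
t 11.8 tcp [0.5657 0.2731 0.0485] jaw_ang 92.3 tilt 1.05 open 0.491 F [ 1.2  0.  -0.8] q7 0.75
  dx 0.001 dy 0.002 dz 0.004 yaw -0.012
```

Emit:
play_rows:
  targets:
    - {"jaw":0.8,"dx":0,"dy":0,"dz":0.002,"yaw":0}
    - {"jaw":0.8,"dx":0,"dy":0,"dz":0.002,"yaw":0}
    - {"jaw":0.8,"dx":0,"dy":0,"dz":0.001,"yaw":0}
    - {"jaw":0.8,"dx":0,"dy":0,"dz":0.001,"yaw":0}
    - {"jaw":0.8,"dx":0,"dy":0,"dz":0,"yaw":0}

```text
clock: 12.3
tool_pos: [0.5674, 0.2736, 0.0447]
eef_rot: [-0.02, 1.0, 0.007, 0.009]
contact_force: [-1.2, 0.7, -0.5]
opening: 0.498
```

Emit:
play_rows:
  targets:
    - {"jaw":0.4,"dx":0,"dy":0,"dz":0,"yaw":0}
    - {"jaw":0.2,"dx":0,"dy":0,"dz":0,"yaw":0}
    - {"jaw":0,"dx":0,"dy":0,"dz":0,"yaw":0}
    - {"jaw":0,"dx":0,"dy":0,"dz":-0.005,"yaw":0}
    - {"jaw":0,"dx":0,"dy":0,"dz":-0.03,"yaw":0}

```text
clock: 12.8
tool_pos: [0.5643, 0.272, 0.0767]
eef_rot: [-0.02, 1.0, 0.005, 0.005]
contact_force: [-0.4, 0.3, -0.2]
opening: 0.925
```

Emit:
play_rows:
  targets:
    - {"jaw":0,"dx":0,"dy":0,"dz":-0.035,"yaw":0}
    - {"jaw":0,"dx":0,"dy":0,"dz":-0.035,"yaw":0}
    - {"jaw":0,"dx":0,"dy":0,"dz":-0.03,"yaw":0.1}
    - {"jaw":0,"dx":-0.005,"dy":-0.02,"dz":-0.01,"yaw":0.135}
    - {"jaw":0,"dx":-0.008,"dy":-0.03,"dz":0,"yaw":0.135}

```text
clock: 13.3
tool_pos: [0.5691, 0.2258, 0.1953]
eef_rot: [0.166, 0.986, 0.011, 0.006]
contact_force: [0.5, 0.6, -0.3]
opening: 1.001
```

```bash
python3 - <<'E'
from h import *
from plant import r
go(.5623,-.0326,.17,18)
E
```

```text
t 13.3 tcp [0.5691 0.2258 0.1953] jaw_ang 70.9 tilt 1.46 open 1.001 F [ 0.5  0.6 -0.3] q7 0.6
  dx -0.011 dy -0.035 dz 0.003 yaw 0.132
  dx -0.016 dy -0.034 dz 0.003 yaw 0.132
  dx -0.020 dy -0.031 dz 0.003 yaw 0.132
  dx -0.024 dy -0.028 dz 0.003 yaw 0.132
  dx -0.027 dy -0.025 dz 0.003 yaw 0.132
  dx -0.030 dy -0.021 dz 0.003 yaw 0.132
  dx -0.033 dy -0.017 dz 0.003 yaw 0.132
```

Emit:
play_rows:
  targets:
    - {"jaw":0,"dx":-0.011,"dy":-0.035,"dz":0,"yaw":0.132}
    - {"jaw":0,"dx":-0.016,"dy":-0.034,"dz":0,"yaw":0.132}
    - {"jaw":0,"dx":-0.02,"dy":-0.031,"dz":0,"yaw":0.132}
    - {"jaw":0,"dx":-0.024,"dy":-0.028,"dz":0,"yaw":0.132}
    - {"jaw":0,"dx":-0.027,"dy":-0.025,"dz":0.003,"yaw":0.132}

```text
clock: 13.8
tool_pos: [0.5634, 0.038, 0.1919]
eef_rot: [0.487, 0.873, 0.016, 0.004]
contact_force: [0.6, -0.5, -0.3]
opening: 0.999
```

```bash
sed -i "s/^    D=np.array/    print('zaxis',Rt[:,2].round(4));D=np.array/" h.py; python3 - <<'E'
from h import *
from plant import r
go(.5623,-.0326,.17,18)
E
```

```text
t 13.8 tcp [0.5634 0.038  0.1919] jaw_ang 31.7 tilt 1.93 open 0.999 F [ 0.6 -0.5 -0.3] q7 0.38
zaxis [ 0.023   0.0247 -0.9994]
  dx -0.030 dy -0.019 dz 0.010 yaw 0.120
  dx -0.032 dy -0.016 dz 0.010 yaw 0.120
```

Emit:
play_rows:
  targets:
    - {"jaw":0,"dx":-0.028,"dy":-0.017,"dz":0.006,"yaw":0.12}
    - {"jaw":0,"dx":-0.018,"dy":-0.01,"dz":0.01,"yaw":0.1}
    - {"jaw":0,"dx":-0.005,"dy":-0.003,"dz":0.005,"yaw":0.02}
    - {"jaw":0,"dx":0,"dy":0,"dz":0,"yaw":0}
    - {"jaw":0,"dx":0,"dy":0,"dz":0,"yaw":0}

```text
clock: 14.3
tool_pos: [0.5606, -0.0283, 0.1704]
eef_rot: [0.595, 0.804, 0.016, 0.003]
contact_force: [0.0, 0.5, -0.1]
opening: 1.002
```

```bash
python3 - <<'E'
from h import *
from plant import r
go(.5623,-.0326,.051,18)
s=r.get_state();d=r.snapshot('wrist')
cv2.imwrite('pics/w3.png',d['frame'][:,:,::-1])
C=cloud(d,s)
for lo,hi,z in [(.08,.1,.088),(.056,.072,.064)]:
    m=((C[...,2]>lo)&(C[...,2]<hi)).astype(np.uint8);n,l,st,ce=cv2.connectedComponentsWithStats(m)
    for i in range(1,n):
        if st[i,4]>800: print(st[i],ce[i].round(),np.median(C[l==i],0).round(4),plane(d,ce[i],z,s).round(4))
E
```

```text
t 14.3 tcp [ 0.5606 -0.0283  0.1704] jaw_ang 17.0 tilt 1.89 open 1.002 F [ 0.   0.5 -0.1] q7 0.3
zaxis [ 0.0246  0.0219 -0.9995]
  dx -0.002 dy -0.001 dz 0.040 yaw -0.006
  dx -0.002 dy -0.001 dz 0.040 yaw -0.006
  dx -0.002 dy -0.001 dz 0.040 yaw -0.006
[ 289  222   65   63 3224] [321. 253.] [ 0.5642 -0.0305  0.0873] [[ 0.5642 -0.0303  0.088 ]]
[ 290  133   58   60 2655] [318. 162.] [0.5463 0.0249 0.0634] [[0.5462 0.0249 0.064 ]]
[   0  226   89   89 2979] [ 42. 272.] [ 0.3743 -0.1119  0.065 ] [[ 0.3738 -0.111   0.064 ]]
```

Emit:
play_rows:
  targets:
    - {"jaw":0,"dx":-0.002,"dy":-0.001,"dz":0.025,"yaw":-0.01}
    - {"jaw":0,"dx":-0.003,"dy":-0.001,"dz":0.035,"yaw":0}
    - {"jaw":0,"dx":-0.003,"dy":-0.001,"dz":0.035,"yaw":0}
    - {"jaw":0,"dx":-0.002,"dy":0,"dz":0.017,"yaw":0}
    - {"jaw":0,"dx":0,"dy":0,"dz":0.003,"yaw":0}

```text
clock: 14.85
tool_pos: [0.5698, -0.0248, 0.0555]
eef_rot: [0.582, 0.812, 0.023, 0.006]
contact_force: [0.0, 0.1, 0.7]
opening: 0.997
```

```bash
python3 -c "
from h import *
go(.563,-.032,.051,18)"
```

```text
t 14.85 tcp [ 0.5698 -0.0248  0.0555] jaw_ang 18.7 tilt 2.68 open 0.997 F [0.  0.1 0.7] q7 0.32
zaxis [ 0.0358  0.0301 -0.9989]
  dx -0.005 dy -0.009 dz 0.004 yaw 0.012
```

Emit:
play_rows:
  targets:
    - {"jaw":0,"dx":-0.003,"dy":-0.005,"dz":0.003,"yaw":0}
    - {"jaw":0,"dx":-0.002,"dy":-0.004,"dz":0.002,"yaw":0}
    - {"jaw":0,"dx":0,"dy":0,"dz":0,"yaw":0}
    - {"jaw":0,"dx":0,"dy":0,"dz":0,"yaw":0}
    - {"jaw":0.1,"dx":0,"dy":0,"dz":0,"yaw":0}

```text
clock: 15.35
tool_pos: [0.5646, -0.0301, 0.053]
eef_rot: [0.58, 0.814, 0.025, 0.007]
contact_force: [-0.3, -0.7, -0.3]
opening: 0.935
```

```bash
python3 -c "
from h import *
go(.563,-.032,.051,18)"
```

```text
t 15.35 tcp [ 0.5646 -0.0301  0.053 ] jaw_ang 19.0 tilt 2.97 open 0.935 F [-0.3 -0.7 -0.3] q7 0.33
zaxis [ 0.0408  0.032  -0.9987]
  dx -0.001 dy -0.002 dz 0.002 yaw 0.017
```

Emit:
play_rows:
  targets:
    - {"jaw":0.4,"dx":-0.001,"dy":-0.002,"dz":0.002,"yaw":0}
    - {"jaw":0.8,"dx":0,"dy":0,"dz":0,"yaw":0}
    - {"jaw":0.8,"dx":0,"dy":0,"dz":0,"yaw":0}
    - {"jaw":0.8,"dx":0,"dy":0,"dz":0,"yaw":0}
    - {"jaw":0.8,"dx":0,"dy":0,"dz":0,"yaw":0}

```text
clock: 15.85
tool_pos: [0.5642, -0.0317, 0.0519]
eef_rot: [0.58, 0.814, 0.026, 0.008]
contact_force: [-0.2, -1.0, 1.0]
opening: 0.496
```

Emit:
play_rows:
  targets:
    - {"jaw":0.8,"dx":0,"dy":0,"dz":0,"yaw":0}
    - {"jaw":0.8,"dx":0,"dy":0,"dz":-0.015,"yaw":0}
    - {"jaw":0.8,"dx":0.001,"dy":0.001,"dz":-0.03,"yaw":0}
    - {"jaw":0.8,"dx":0.001,"dy":0.001,"dz":-0.03,"yaw":0}
    - {"jaw":0.8,"dx":0,"dy":0,"dz":-0.02,"yaw":0}

```text
clock: 16.35
tool_pos: [0.5584, -0.0321, 0.149]
eef_rot: [0.58, 0.814, 0.023, 0.005]
contact_force: [0.6, 0.2, -0.5]
opening: 0.496
```

```bash
python3 -c "
from h import *
go(.480,.2705,.15,93)"
```

```text
t 16.35 tcp [ 0.5584 -0.0321  0.149 ] jaw_ang 19.0 tilt 2.74 open 0.496 F [ 0.6  0.2 -0.5] q7 0.33
zaxis [ 0.0354  0.0322 -0.9989]
  dx 0.031 dy 0.002 dz 0.001 yaw -0.129
  dx 0.031 dy 0.006 dz 0.001 yaw -0.129
  dx 0.029 dy 0.010 dz 0.001 yaw -0.129
  dx 0.028 dy 0.014 dz 0.001 yaw -0.129
  dx 0.026 dy 0.018 dz 0.001 yaw -0.129
  dx 0.023 dy 0.021 dz 0.001 yaw -0.129
  dx 0.021 dy 0.024 dz 0.001 yaw -0.129
  dx 0.017 dy 0.026 dz 0.001 yaw -0.129
  dx 0.014 dy 0.028 dz 0.001 yaw -0.129
  dx 0.010 dy 0.030 dz 0.001 yaw -0.129
```

Emit:
play_rows:
  targets:
    - {"jaw":0.8,"dx":0.02,"dy":0.001,"dz":-0.003,"yaw":-0.08}
    - {"jaw":0.8,"dx":0.031,"dy":0.005,"dz":0,"yaw":-0.129}
    - {"jaw":0.8,"dx":0.03,"dy":0.009,"dz":0,"yaw":-0.129}
    - {"jaw":0.8,"dx":0.028,"dy":0.013,"dz":0,"yaw":-0.129}
    - {"jaw":0.8,"dx":0.026,"dy":0.017,"dz":0,"yaw":-0.129}

```text
clock: 16.85
tool_pos: [0.5206, 0.1102, 0.1599]
eef_rot: [0.303, 0.953, 0.02, 0.016]
contact_force: [0.2, 0.4, 0.7]
opening: 0.498
```

```bash
python3 -c "
from h import *
go(.480,.2705,.15,93)"
```

```text
t 16.85 tcp [0.5206 0.1102 0.1599] jaw_ang 54.7 tilt 2.96 open 0.498 F [0.2 0.4 0.7] q7 0.5
zaxis [ 0.0425  0.0293 -0.9987]
  dx 0.025 dy 0.021 dz 0.003 yaw -0.134
  dx 0.022 dy 0.025 dz 0.003 yaw -0.134
  dx 0.019 dy 0.027 dz 0.003 yaw -0.134
  dx 0.015 dy 0.029 dz 0.003 yaw -0.134
  dx 0.011 dy 0.031 dz 0.003 yaw -0.134
```

Emit:
play_rows:
  targets:
    - {"jaw":0.8,"dx":0.025,"dy":0.021,"dz":0.002,"yaw":-0.134}
    - {"jaw":0.8,"dx":0.022,"dy":0.025,"dz":0.002,"yaw":-0.134}
    - {"jaw":0.8,"dx":0.018,"dy":0.026,"dz":0.002,"yaw":-0.134}
    - {"jaw":0.8,"dx":0.012,"dy":0.024,"dz":0.003,"yaw":-0.134}
    - {"jaw":0.8,"dx":0.002,"dy":0.01,"dz":0.003,"yaw":-0.09}

```text
clock: 17.35
tool_pos: [0.4769, 0.2555, 0.1506]
eef_rot: [-0.032, 0.999, 0.017, 0.019]
contact_force: [-0.9, 0.0, -0.4]
opening: 0.492
```

```bash
python3 -c "
from h import *
go(.480,.2705,.045,93)"
```

```text
t 17.35 tcp [0.4769 0.2555 0.1506] jaw_ang 93.7 tilt 2.91 open 0.492 F [-0.9  0.  -0.4] q7 0.7
zaxis [ 0.0373  0.0345 -0.9987]
  dx 0.000 dy 0.004 dz 0.035 yaw 0.004
  dx 0.000 dy 0.004 dz 0.035 yaw 0.004
  dx 0.000 dy 0.004 dz 0.035 yaw 0.004
```

Emit:
play_rows:
  targets:
    - {"jaw":0.8,"dx":0,"dy":0.002,"dz":0.02,"yaw":0.01}
    - {"jaw":0.8,"dx":0,"dy":0.003,"dz":0.025,"yaw":0}
    - {"jaw":0.8,"dx":0,"dy":0.003,"dz":0.025,"yaw":0}
    - {"jaw":0.8,"dx":0,"dy":0.002,"dz":0.02,"yaw":0}
    - {"jaw":0.8,"dx":0,"dy":0,"dz":0.004,"yaw":0}

```text
clock: 17.85
tool_pos: [0.4717, 0.2793, 0.055]
eef_rot: [-0.041, 0.999, 0.02, 0.017]
contact_force: [-0.4, 0.6, -0.5]
opening: 0.494
```

```bash
python3 -c "
from h import *
go(.480,.2705,.045,93)"
```

```text
t 17.85 tcp [0.4717 0.2793 0.055 ] jaw_ang 94.7 tilt 3.02 open 0.494 F [-0.4  0.6 -0.5] q7 0.63
zaxis [ 0.0327  0.0414 -0.9986]
  dx -0.007 dy -0.010 dz 0.010 yaw 0.030
```

Emit:
play_rows:
  targets:
    - {"jaw":0.8,"dx":-0.004,"dy":-0.004,"dz":0.003,"yaw":0}
    - {"jaw":0.8,"dx":-0.003,"dy":-0.003,"dz":0.003,"yaw":0}
    - {"jaw":0.8,"dx":0,"dy":0,"dz":0.002,"yaw":0}
    - {"jaw":0.8,"dx":0,"dy":0,"dz":0.001,"yaw":0}
    - {"jaw":0.8,"dx":0,"dy":0,"dz":0,"yaw":0}

```text
clock: 18.35
tool_pos: [0.4798, 0.2733, 0.0475]
eef_rot: [-0.043, 0.999, 0.021, 0.018]
contact_force: [-0.9, 0.2, -0.4]
opening: 0.492
```

```bash
python3 -c "
from h import *
go(.480,.2705,.045,93)"
```

```text
t 18.35 tcp [0.4798 0.2733 0.0475] jaw_ang 94.9 tilt 3.1 open 0.492 F [-0.9  0.2 -0.4] q7 0.64
zaxis [ 0.0334  0.0426 -0.9985]
  dx 0.000 dy -0.003 dz 0.002 yaw 0.033
```

Emit:
play_rows:
  targets:
    - {"jaw":0.8,"dx":0,"dy":0,"dz":0.002,"yaw":0}
    - {"jaw":0.8,"dx":0,"dy":0,"dz":0.001,"yaw":0}
    - {"jaw":0.4,"dx":0,"dy":0,"dz":0,"yaw":0}
    - {"jaw":0.2,"dx":0,"dy":0,"dz":0,"yaw":0}
    - {"jaw":0,"dx":0,"dy":0,"dz":0,"yaw":0}

```text
clock: 18.85
tool_pos: [0.4806, 0.2739, 0.0455]
eef_rot: [-0.042, 0.999, 0.021, 0.019]
contact_force: [0.8, -0.1, -0.2]
opening: 0.741
```

Emit:
play_rows:
  targets:
    - {"jaw":0,"dx":0,"dy":0,"dz":0,"yaw":0}
    - {"jaw":0,"dx":0,"dy":0,"dz":-0.005,"yaw":0}
    - {"jaw":0,"dx":0,"dy":0,"dz":-0.025,"yaw":0}
    - {"jaw":0,"dx":0,"dy":0,"dz":-0.035,"yaw":0}
    - {"jaw":0,"dx":0,"dy":0,"dz":-0.045,"yaw":0}

```text
clock: 19.35
tool_pos: [0.4733, 0.2674, 0.1539]
eef_rot: [-0.043, 0.999, 0.018, 0.014]
contact_force: [1.0, 0.5, -0.9]
opening: 0.999
```

Emit:
play_rows:
  targets:
    - {"jaw":0,"dx":-0.01,"dy":-0.02,"dz":-0.02,"yaw":0}
    - {"jaw":0,"dx":-0.01,"dy":-0.04,"dz":0,"yaw":0}
    - {"jaw":0,"dx":-0.01,"dy":-0.04,"dz":0,"yaw":0}
    - {"jaw":0,"dx":-0.01,"dy":-0.04,"dz":0,"yaw":0}
    - {"jaw":0,"dx":-0.01,"dy":-0.03,"dz":0,"yaw":0}

```text
clock: 19.85
tool_pos: [0.5415, 0.1058, 0.1793]
eef_rot: [-0.05, 0.998, 0.023, 0.021]
contact_force: [1.4, 0.0, -0.6]
opening: 1.001
```

```bash
python3 - <<'E'
from h import *
from plant import r
go(.5442,.0232,.17,93)
for n in ['top','side']:
    d=r.snapshot(n);cv2.imwrite(f'pics/{n}4.png',d['frame'][:,:,::-1]);np.savez(f'/tmp/{n}4.npz',**d)
d=dict(np.load('/tmp/top4.npz'));C=cloud(d)
m=((C[...,2]>.072)&(C[...,2]<.095)).astype(np.uint8);n,l,st,ce=cv2.connectedComponentsWithStats(m)
for i in range(1,n):
    if st[i,4]>100: print(st[i],np.median(C[l==i],0).round(4),plane(d,ce[i],.081).round(4))
E
```

```text
t 19.85 tcp [0.5415 0.1058 0.1793] jaw_ang 95.8 tilt 3.59 open 1.001 F [ 1.4  0.  -0.6] q7 1.04
zaxis [ 0.0391  0.0489 -0.998 ]
  dx 0.003 dy -0.041 dz 0.003 yaw 0.024
  dx 0.002 dy -0.041 dz 0.003 yaw 0.024
[368 153  25  25 311] [ 0.7309 -0.139   0.0862] [[ 0.7355 -0.1436  0.081 ]]
[155 332  28  27 572] [0.4809 0.2715 0.0811] [[0.4807 0.2718 0.081 ]]
[164 383  28  28 619] [0.3955 0.264  0.0813] [[0.3955 0.2641 0.081 ]]
```

View pics/top4.png

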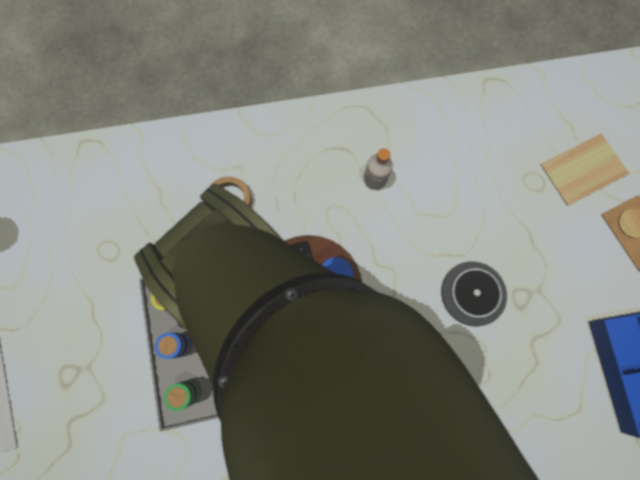

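View pics/side4.png

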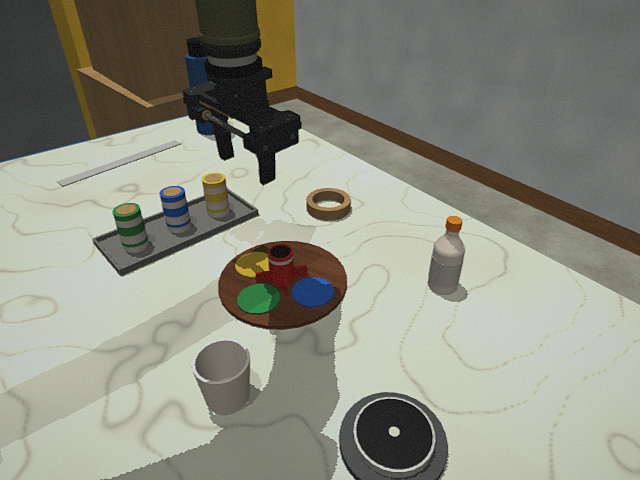

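All three tubes stand in the tray: side view green (130,228), blue (175,210), yellow (215,195), with the fins still on the board. The tool's tilt has crept up to 3.6 degrees, so I'll test whether a fast rise undoes it.

Emit:
play_rows:
  targets:
    - {"jaw":0,"dx":0,"dy":-0.02,"dz":-0.05,"yaw":0}
    - {"jaw":0,"dx":0,"dy":-0.02,"dz":-0.05,"yaw":0}
    - {"jaw":0,"dx":0,"dy":-0.02,"dz":-0.05,"yaw":0}
    - {"jaw":0,"dx":0,"dy":-0.01,"dz":-0.05,"yaw":0}
    - {"jaw":0,"dx":0,"dy":0,"dz":-0.02,"yaw":0}

```text
clock: 20.45
tool_pos: [0.5376, 0.0277, 0.3877]
eef_rot: [-0.048, 0.998, 0.023, 0.016]
contact_force: [-0.1, -0.4, -0.7]
opening: 1.001
```

```bash
python3 -c "
from h import *
go(.5442,.0232,.17,108)"
```

```text
t 20.45 tcp [0.5376 0.0277 0.3877] jaw_ang 95.6 tilt 3.18 open 1.001 F [-0.1 -0.4 -0.7] q7 1.32
zaxis [ 0.0301  0.0467 -0.9985]
  dx 0.000 dy -0.003 dz 0.043 yaw -0.043
  dx 0.000 dy -0.003 dz 0.043 yaw -0.043
  dx 0.001 dy -0.003 dz 0.043 yaw -0.043
  dx 0.001 dy -0.003 dz 0.043 yaw -0.043
  dx 0.001 dy -0.003 dz 0.043 yaw -0.043
```

Emit:
play_rows:
  targets:
    - {"jaw":0,"dx":0,"dy":-0.002,"dz":0.03,"yaw":0}
    - {"jaw":0,"dx":0,"dy":-0.002,"dz":0.045,"yaw":0}
    - {"jaw":0,"dx":0,"dy":-0.002,"dz":0.045,"yaw":0}
    - {"jaw":0,"dx":0,"dy":-0.002,"dz":0.045,"yaw":0}
    - {"jaw":0,"dx":0,"dy":-0.002,"dz":0.03,"yaw":0}

```text
clock: 20.95
tool_pos: [0.5531, 0.0322, 0.1999]
eef_rot: [-0.05, 0.998, 0.024, 0.03]
contact_force: [-0.4, -0.7, -0.4]
opening: 1.002
```

```bash
python3 - <<'E'
from h import *
from plant import r
s=r.get_state()
go(.5442,.0232,.1,None,s=s)
s=r.get_state();d=r.snapshot('wrist')
cv2.imwrite('pics/w5.png',d['frame'][:,:,::-1]);np.savez('/tmp/w5.npz',s=s,**d)
C=cloud(d,s)
m=((C[...,2]>.056)&(C[...,2]<.072)).astype(np.uint8);n,l,st,ce=cv2.connectedComponentsWithStats(m)
for i in range(1,n):
    if st[i,4]>800: print(st[i],ce[i].round(),np.median(C[l==i],0).round(4),plane(d,ce[i],.064,s).round(4))
E
```

```text
t 20.95 tcp [0.5531 0.0322 0.1999] jaw_ang 95.8 tilt 4.39 open 1.002 F [-0.4 -0.7 -0.4] q7 1.18
zaxis [ 0.0573  0.0507 -0.9971]
  dx 0.005 dy -0.004 dz 0.033 yaw -0.000
  dx 0.005 dy -0.004 dz 0.033 yaw -0.000
  dx 0.005 dy -0.004 dz 0.033 yaw -0.000
[590 126  50  58 952] [607. 151.] [0.4805 0.2557 0.064 ] [[0.4809 0.2573 0.064 ]]
[ 278  180   50   51 1983] [302. 205.] [0.5454 0.024  0.0634] [[0.5452 0.024  0.064 ]]
```

View pics/w5.png

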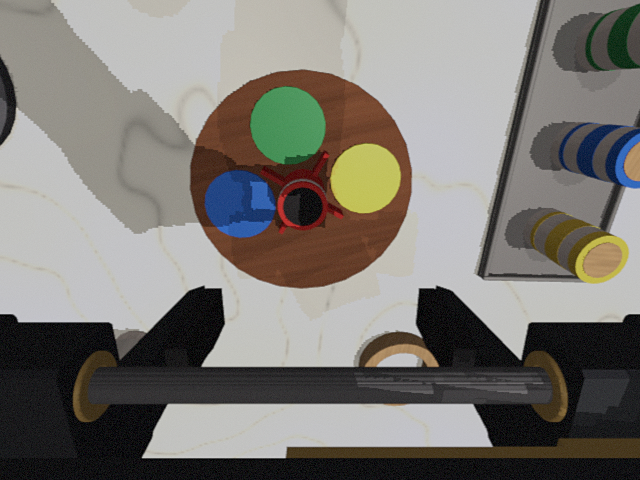

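The wrist view shows all three spots free (green (288,125), blue (240,204), yellow (366,178)) and the fins at (302,205). I'll measure the spots from this picture.

```bash
cat > homes.py <<'E'
from h import *
def homes(d,s=None,minA=300,box=None):
    h=hsv(d);out={}
    for n,(a,c) in dict(blue=(100,125),yellow=(22,36),green=(45,85)).items():
        m=((h[...,0]>=a)&(h[...,0]<=c)&(h[...,1]>100)).astype(np.uint8)
        if box is not None:
            k=np.zeros_like(m);k[box[1]:box[3],box[0]:box[2]]=1;m*=k
        m=cv2.morphologyEx(m,cv2.MORPH_CLOSE,np.ones((5,5)))
        nn,l,st,ce=cv2.connectedComponentsWithStats(m);i=1+st[1:,4].argmax()
        c=cv2.convexHull(cv2.findContours((l==i).astype(np.uint8),0,1)[0][0])[:,0,:]
        k=cv2.fillConvexPoly(np.zeros_like(m),c,1);v,u=np.nonzero(k)
        P=plane(d,np.c_[u,v],.012,s)[:,:2]
        x,rr=circ(plane(d,c,.012,s));out[n]=x
        print(n,st[i].tolist(),'centroid',P.mean(0).round(4),'fit',x.round(4),rr.round(4))
    return out
E
python3 - <<'E'
from homes import *
z=np.load('/tmp/w5.npz',allow_pickle=True);s=z['s'].item();d={k:z[k] for k in z.files if k!='s'}
homes(d,s,box=(185,60,415,290))
E
```

```text
blue [205, 170, 71, 68, 3737] centroid [ 0.5644 -0.0329] fit [ 0.5653 -0.0327] 0.0327
yellow [330, 143, 71, 70, 3900] centroid [0.5297 0.0812] fit [0.5305 0.0814] 0.0329
green [250, 86, 76, 79, 4610] centroid [0.49   0.0067] fit [0.4909 0.0069] 0.0326
```

Emit:
play_rows:
  targets:
    - {"jaw":0,"dx":0.008,"dy":-0.008,"dz":0.025,"yaw":0}
    - {"jaw":0,"dx":0.005,"dy":-0.005,"dz":0.025,"yaw":0}
    - {"jaw":0,"dx":0.004,"dy":-0.003,"dz":0.025,"yaw":0}
    - {"jaw":0,"dx":0.003,"dy":-0.002,"dz":0.025,"yaw":0}
    - {"jaw":0,"dx":0.002,"dy":-0.001,"dz":0.015,"yaw":0}

```text
clock: 21.5
tool_pos: [0.539, 0.0208, 0.0807]
eef_rot: [-0.052, 0.998, 0.025, 0.03]
contact_force: [-0.5, 0.3, -0.1]
opening: 0.998
```

```bash
python3 -c "
from h import *
go(.5458,.0246,.034)"
```

```text
t 21.5 tcp [0.539  0.0208 0.0807] jaw_ang 96.0 tilt 4.45 open 0.998 F [-0.5  0.3 -0.1] q7 1.08
zaxis [ 0.0567  0.0529 -0.997 ]
  dx -0.002 dy 0.000 dz 0.024 yaw -0.000
  dx -0.002 dy 0.000 dz 0.024 yaw -0.000
```

Emit:
play_rows:
  targets:
    - {"jaw":0,"dx":-0.002,"dy":0,"dz":0.018,"yaw":0}
    - {"jaw":0,"dx":-0.002,"dy":0,"dz":0.018,"yaw":0}
    - {"jaw":0,"dx":0,"dy":0,"dz":0.008,"yaw":0}
    - {"jaw":0,"dx":0,"dy":0,"dz":0.002,"yaw":0}
    - {"jaw":0.1,"dx":0,"dy":0,"dz":0,"yaw":0}

```text
clock: 22.0
tool_pos: [0.5473, 0.027, 0.0364]
eef_rot: [-0.053, 0.998, 0.025, 0.031]
contact_force: [0.4, -0.9, 0.2]
opening: 0.929
```

```bash
python3 -c "
from h import *
go(.5458,.0246,.034)"
```

```text
t 22.0 tcp [0.5473 0.027  0.0364] jaw_ang 96.2 tilt 4.58 open 0.929 F [ 0.4 -0.9  0.2] q7 1.05
zaxis [ 0.0591  0.0538 -0.9968]
  dx 0.002 dy -0.002 dz 0.002 yaw -0.000
```

Emit:
play_rows:
  targets:
    - {"jaw":0.4,"dx":0.002,"dy":-0.002,"dz":0.001,"yaw":0}
    - {"jaw":0.9,"dx":0,"dy":0,"dz":0,"yaw":0}
    - {"jaw":0.9,"dx":0,"dy":0,"dz":0,"yaw":0}
    - {"jaw":0.9,"dx":0,"dy":0,"dz":0,"yaw":0}
    - {"jaw":0.9,"dx":0,"dy":0,"dz":0,"yaw":0}

```text
clock: 22.5
tool_pos: [0.5468, 0.0244, 0.038]
eef_rot: [-0.053, 0.998, 0.025, 0.033]
contact_force: [0.3, -0.4, 0.4]
opening: 0.477
```

```bash
python3 -c "
from h import *
go(.5458,.0246,.16)"
```

```text
t 22.5 tcp [0.5468 0.0244 0.038 ] jaw_ang 96.2 tilt 4.76 open 0.477 F [ 0.3 -0.4  0.4] q7 1.05
zaxis [ 0.0631  0.054  -0.9965]
  dx -0.002 dy 0.002 dz -0.041 yaw -0.000
  dx -0.002 dy 0.002 dz -0.041 yaw -0.000
  dx -0.002 dy 0.002 dz -0.041 yaw -0.000
```

Emit:
play_rows:
  targets:
    - {"jaw":0.9,"dx":0,"dy":0,"dz":0.001,"yaw":0}
    - {"jaw":0.9,"dx":0,"dy":0,"dz":0,"yaw":0}
    - {"jaw":0.9,"dx":0,"dy":0,"dz":-0.015,"yaw":0}
    - {"jaw":0.9,"dx":-0.001,"dy":0.001,"dz":-0.03,"yaw":0}
    - {"jaw":0.9,"dx":-0.001,"dy":0.001,"dz":-0.045,"yaw":0}
  squeeze: 20

```text
clock: 23.0
tool_pos: [0.539, 0.0216, 0.125]
eef_rot: [-0.054, 0.998, 0.024, 0.027]
contact_force: [1.0, 0.0, -1.1]
opening: 0.45
```

Emit:
play_rows:
  targets:
    - {"jaw":0.9,"dx":0,"dy":-0.015,"dz":-0.045,"yaw":0}
    - {"jaw":0.9,"dx":0.006,"dy":-0.03,"dz":-0.02,"yaw":0}
    - {"jaw":0.9,"dx":0.006,"dy":-0.04,"dz":0,"yaw":0}
    - {"jaw":0.9,"dx":0.006,"dy":-0.04,"dz":0,"yaw":0}
    - {"jaw":0.9,"dx":0.006,"dy":-0.04,"dz":0,"yaw":0}

```text
clock: 23.5
tool_pos: [0.5342, -0.1447, 0.1895]
eef_rot: [-0.061, 0.997, 0.027, 0.034]
contact_force: [0.1, 0.5, -1.9]
opening: 0.452
```

```bash
python3 - <<'E'
from h import *
from plant import r
go(.483,-.2875,.16)
d=r.snapshot('top');cv2.imwrite(f'pics/t6.png',d['frame'][:,:,::-1]);np.savez(f'/tmp/top6.npz',**d)
E
```

```text
t 23.5 tcp [ 0.5342 -0.1447  0.1895] jaw_ang 97.1 tilt 4.92 open 0.452 F [ 0.1  0.5 -1.9] q7 1.48
zaxis [ 0.0639  0.0572 -0.9963]
  dx 0.018 dy -0.034 dz 0.004 yaw -0.000
  dx 0.018 dy -0.034 dz 0.004 yaw -0.000
  dx 0.018 dy -0.034 dz 0.004 yaw -0.000
  dx 0.018 dy -0.034 dz 0.004 yaw -0.000
```

View pics/t6.png

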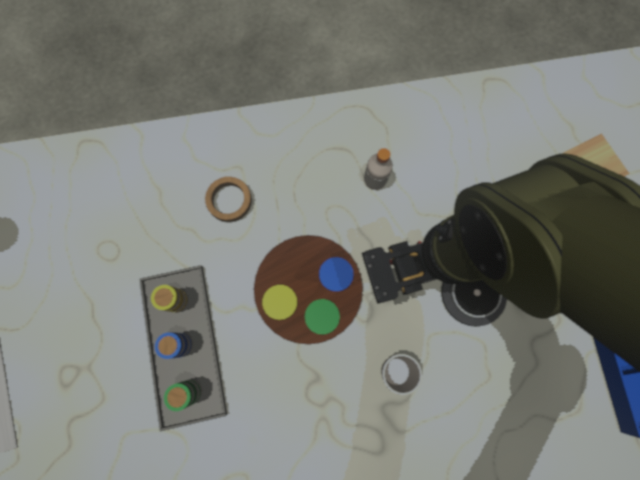

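The fin section is lifted, the board is bare and the three tubes stand in the tray at (163,297), (169,345) and (179,397). I'll measure the spots, tubes and stand from this view.

```bash
python3 - <<'E'
from homes import *
d=dict(np.load('/tmp/top6.npz'));homes(d,box=(250,235,365,345))
C=cloud(d);m=((C[...,2]>.072)&(C[...,2]<.095)).astype(np.uint8);m[:,240:]=0;n,l,st,ce=cv2.connectedComponentsWithStats(m)
for i in range(1,n):
    if st[i,4]>100: print(st[i],np.median(C[l==i],0).round(4),plane(d,ce[i],.081).round(4))
d=dict(np.load('/tmp/top0.npz'))
g=cv2.cvtColor(d['frame'],cv2.COLOR_RGB2GRAY)
m=(g>90).astype(np.uint8);k=np.zeros_like(m);k[283:303,467:488]=1;m*=k
v,u=np.nonzero(m);w=g[v,u].astype(float);print('dot px',len(u),np.average(u,weights=w),np.average(v,weights=w))
print(plane(d,[np.average(u),np.average(v)],.024))
# black disc
m=(g<50).astype(np.uint8);k=np.zeros_like(m);k[262:325,445:510]=1;m*=k
C=cloud(d);mm=((C[...,2]>.018)&(C[...,2]<.03)&(k>0)).astype(np.uint8)
c=cv2.convexHull(max(cv2.findContours(mm,0,1)[0],key=cv2.contourArea))[:,0,:];print('disc',circ(plane(d,c,.024)))
d=dict(np.load('/tmp/side0.npz'));g=cv2.cvtColor(d['frame'],cv2.COLOR_RGB2GRAY)
m=(g>110).astype(np.uint8);k=np.zeros_like(m);k[422:443,384:405]=1;m*=k;v,u=np.nonzero(m);print('side dot',len(u),plane(d,[u.mean(),v.mean()],.024))
E
```

```text
blue [319, 257, 34, 34, 910] centroid [ 0.5635 -0.0342] fit [ 0.5636 -0.0343] 0.0325
yellow [262, 284, 36, 36, 1030] centroid [0.5287 0.0801] fit [0.5288 0.0801] 0.0339
green [305, 299, 34, 35, 935] centroid [0.4895 0.0054] fit [0.4895 0.0052] 0.032
[151 285  27  25 539] [0.5634 0.2717 0.0811] [[0.5634 0.2714 0.081 ]]
[155 332  28  27 573] [0.4806 0.2717 0.0812] [[0.4805 0.2717 0.081 ]]
[164 383  28  28 619] [0.3955 0.264  0.0812] [[0.3954 0.2642 0.081 ]]
dot px 30 476.6547585024293 292.31551871963416
[[ 0.48376644 -0.28771594  0.024     ]]
disc (array([ 0.48389592, -0.28740999]), np.float64(0.04602942660903903))
side dot 87 [[ 0.48608952 -0.2859939   0.024     ]]
```

Emit:
play_rows:
  targets:
    - {"jaw":0.9,"dx":0.016,"dy":-0.034,"dz":0,"yaw":0}
    - {"jaw":0.9,"dx":0.018,"dy":-0.034,"dz":0,"yaw":0}
    - {"jaw":0.9,"dx":0.018,"dy":-0.03,"dz":0.005,"yaw":0}
    - {"jaw":0.9,"dx":0.01,"dy":-0.02,"dz":0.01,"yaw":0}
    - {"jaw":0.9,"dx":0.002,"dy":-0.005,"dz":0.015,"yaw":0}

```text
clock: 24.05
tool_pos: [0.4826, -0.2905, 0.1472]
eef_rot: [-0.052, 0.998, 0.022, 0.033]
contact_force: [0.2, 0.2, -1.1]
opening: 0.453
```

```bash
python3 -c "
from h import *
go(.486,-.286,.085)"
```

```text
t 24.05 tcp [ 0.4826 -0.2905  0.1472] jaw_ang 96.1 tilt 4.55 open 0.453 F [ 0.2  0.2 -1.1] q7 1.7
zaxis [ 0.0635  0.0476 -0.9968]
  dx 0.000 dy 0.001 dz 0.031 yaw -0.000
  dx 0.000 dy 0.001 dz 0.031 yaw -0.000
```

Emit:
play_rows:
  targets:
    - {"jaw":0.9,"dx":0,"dy":0,"dz":0.015,"yaw":0}
    - {"jaw":0.9,"dx":0,"dy":0.001,"dz":0.02,"yaw":0}
    - {"jaw":0.9,"dx":0,"dy":0.001,"dz":0.015,"yaw":0}
    - {"jaw":0.9,"dx":0,"dy":0,"dz":0.008,"yaw":0}
    - {"jaw":0.9,"dx":0,"dy":0,"dz":0.003,"yaw":0}

```text
clock: 24.55
tool_pos: [0.4861, -0.2801, 0.0797]
eef_rot: [-0.053, 0.998, 0.025, 0.031]
contact_force: [-0.2, -0.4, -0.7]
opening: 0.45
```

```bash
python3 -c "
from h import *
go(.486,-.286,.056)"
```

```text
t 24.55 tcp [ 0.4861 -0.2801  0.0797] jaw_ang 96.2 tilt 4.59 open 0.45 F [-0.2 -0.4 -0.7] q7 1.63
zaxis [ 0.0597  0.0534 -0.9968]
  dx 0.002 dy -0.007 dz 0.023 yaw -0.000
```

Emit:
play_rows:
  targets:
    - {"jaw":0.9,"dx":0.001,"dy":-0.004,"dz":0.008,"yaw":0}
    - {"jaw":0.9,"dx":0.001,"dy":-0.003,"dz":0.008,"yaw":0}
    - {"jaw":0.9,"dx":0,"dy":0,"dz":0.004,"yaw":0}
    - {"jaw":0.9,"dx":0,"dy":0,"dz":0.001,"yaw":0}
    - {"jaw":0.9,"dx":0,"dy":0,"dz":0,"yaw":0}

```text
clock: 25.05
tool_pos: [0.4875, -0.2859, 0.0572]
eef_rot: [-0.054, 0.998, 0.025, 0.032]
contact_force: [0.6, -0.1, -1.2]
opening: 0.454
```

```bash
python3 - <<'E'
from h import *
from plant import r
go(.486,-.286,.054)
d=r.snapshot('side');cv2.imwrite(f'pics/s7.png',cv2.resize(d['frame'][340:480,290:490],(800,560))[:,:,::-1])
E
```

```text
t 25.05 tcp [ 0.4875 -0.2859  0.0572] jaw_ang 96.3 tilt 4.66 open 0.454 F [ 0.6 -0.1 -1.2] q7 1.62
zaxis [ 0.0614  0.0534 -0.9967]
  dx 0.002 dy -0.000 dz 0.003 yaw -0.000
```

View pics/s7.png

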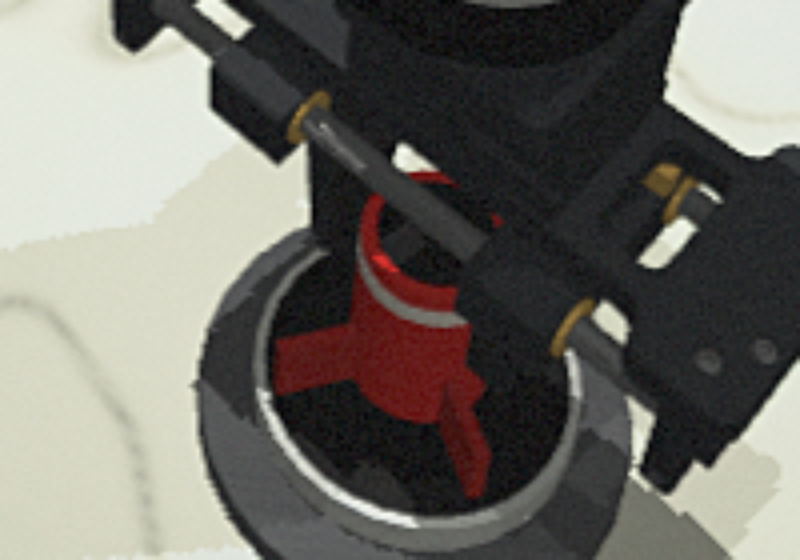

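The fins are just above the black disc, centred and upright. I'll lower 3–4 mm and release.

Emit:
play_rows:
  targets:
    - {"jaw":0.9,"dx":0.001,"dy":0,"dz":0.002,"yaw":0}
    - {"jaw":0.9,"dx":0.001,"dy":0,"dz":0.002,"yaw":0}
    - {"jaw":0.9,"dx":0,"dy":0,"dz":0.001,"yaw":0}
    - {"jaw":0.9,"dx":0,"dy":0,"dz":0,"yaw":0}
    - {"jaw":0.9,"dx":0,"dy":0,"dz":0,"yaw":0}

```text
clock: 25.6
tool_pos: [0.4865, -0.2862, 0.0545]
eef_rot: [-0.054, 0.998, 0.024, 0.034]
contact_force: [-0.1, 0.6, 0.1]
opening: 0.448
```

Emit:
play_rows:
  targets:
    - {"jaw":0.9,"dx":0,"dy":0,"dz":0.001,"yaw":0}
    - {"jaw":0.5,"dx":0,"dy":0,"dz":0,"yaw":0}
    - {"jaw":0.3,"dx":0,"dy":0,"dz":0,"yaw":0}
    - {"jaw":0.1,"dx":0,"dy":0,"dz":0,"yaw":0}
    - {"jaw":0,"dx":0,"dy":0,"dz":0,"yaw":0}

```text
clock: 26.1
tool_pos: [0.487, -0.2863, 0.0537]
eef_rot: [-0.054, 0.998, 0.024, 0.034]
contact_force: [-0.4, -0.4, -0.0]
opening: 0.749
```

Emit:
play_rows:
  targets:
    - {"jaw":0,"dx":0,"dy":0,"dz":0,"yaw":0}
    - {"jaw":0,"dx":0,"dy":0,"dz":-0.005,"yaw":0}
    - {"jaw":0,"dx":-0.001,"dy":0.001,"dz":-0.03,"yaw":0}
    - {"jaw":0,"dx":-0.002,"dy":0.002,"dz":-0.05,"yaw":0}
    - {"jaw":0,"dx":-0.002,"dy":0.002,"dz":-0.05,"yaw":0}

```text
clock: 26.6
tool_pos: [0.4787, -0.2857, 0.1868]
eef_rot: [-0.055, 0.998, 0.028, 0.028]
contact_force: [0.5, -0.9, 0.3]
opening: 1.001
```

Emit:
play_rows:
  targets:
    - {"jaw":0,"dx":0,"dy":0.01,"dz":-0.04,"yaw":0}
    - {"jaw":0,"dx":0,"dy":0.04,"dz":0,"yaw":0}
    - {"jaw":0,"dx":0,"dy":0.045,"dz":0,"yaw":0}
    - {"jaw":0,"dx":0,"dy":0.045,"dz":0,"yaw":0}
    - {"jaw":0,"dx":0,"dy":0.045,"dz":0,"yaw":0}

```text
clock: 27.1
tool_pos: [0.4607, -0.1084, 0.2458]
eef_rot: [-0.046, 0.998, 0.022, 0.036]
contact_force: [1.1, -0.2, 0.4]
opening: 1.0
```

```bash
python3 - <<'E'
from h import *
from plant import r
go(.3955,.2642,.17,93)
d=r.snapshot('top');cv2.imwrite(f'pics/t8.png',d['frame'][:,:,::-1]);C=cloud(d)
m=((C[...,2]>.072)&(C[...,2]<.095)).astype(np.uint8);m[:,:430]=0;m[:,520:]=0;n,l,st,ce=cv2.connectedComponentsWithStats(m)
for i in range(1,n):
    if st[i,4]>100: print(st[i],np.median(C[l==i],0).round(4),plane(d,ce[i],.080).round(4))
E
```

```text
t 27.1 tcp [ 0.4607 -0.1084  0.2458] jaw_ang 95.4 tilt 4.87 open 1.0 F [ 1.1 -0.2  0.4] q7 1.41
zaxis [ 0.0706  0.0472 -0.9964]
  dx 0.004 dy 0.042 dz 0.010 yaw 0.005
  dx 0.004 dy 0.042 dz 0.010 yaw 0.005
  dx 0.004 dy 0.041 dz 0.010 yaw 0.005
  dx 0.005 dy 0.041 dz 0.010 yaw 0.005
  dx 0.005 dy 0.041 dz 0.010 yaw 0.005
  dx 0.005 dy 0.041 dz 0.010 yaw 0.005
  dx 0.005 dy 0.041 dz 0.010 yaw 0.005
  dx 0.005 dy 0.041 dz 0.010 yaw 0.005
  dx 0.006 dy 0.041 dz 0.010 yaw 0.005
```

View pics/t8.png

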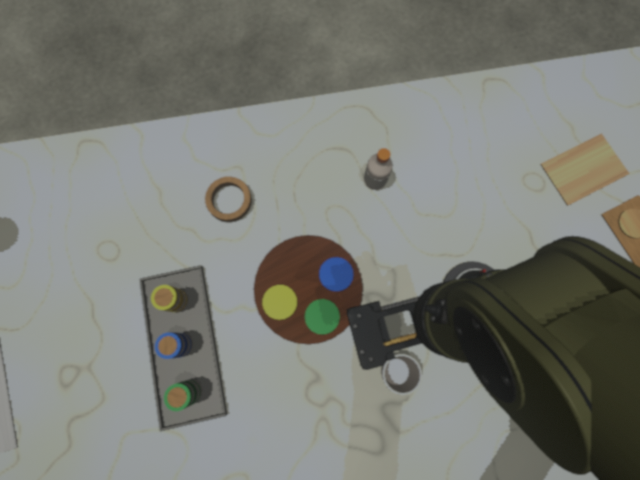

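Emit:
play_rows:
  targets:
    - {"jaw":0,"dx":0.004,"dy":0.042,"dz":0,"yaw":0.005}
    - {"jaw":0,"dx":0.004,"dy":0.042,"dz":0,"yaw":0.005}
    - {"jaw":0,"dx":0.004,"dy":0.042,"dz":0,"yaw":0.005}
    - {"jaw":0,"dx":0.004,"dy":0.042,"dz":0,"yaw":0.005}
    - {"jaw":0,"dx":0.004,"dy":0.042,"dz":0,"yaw":0.005}

```text
clock: 27.65
tool_pos: [0.4202, 0.1085, 0.2564]
eef_rot: [-0.036, 0.998, 0.024, 0.038]
contact_force: [1.2, 0.3, 0.5]
opening: 1.0
```

```bash
python3 - <<'E'
from h import *
from plant import r
go(.3955,.2642,.17,93)
d=r.snapshot('top');cv2.imwrite(f'pics/t9.png',d['frame'][:,:,::-1]);C=cloud(d);np.savez('/tmp/t9.npz',**d)
m=((C[...,2]>.072)&(C[...,2]<.095)).astype(np.uint8);m[:,:430]=0;m[:,520:]=0;n,l,st,ce=cv2.connectedComponentsWithStats(m)
for i in range(1,n):
    if st[i,4]>100: print(st[i],np.median(C[l==i],0).round(4),plane(d,ce[i],.080).round(4))
d=r.snapshot('side');cv2.imwrite(f'pics/s9.png',d['frame'][:,:,::-1])
E
```

```text
t 27.65 tcp [0.4202 0.1085 0.2564] jaw_ang 94.3 tilt 5.17 open 1.0 F [1.2 0.3 0.5] q7 0.89
zaxis [ 0.0745  0.0506 -0.9959]
  dx 0.005 dy 0.038 dz 0.023 yaw 0.006
  dx 0.005 dy 0.038 dz 0.023 yaw 0.006
  dx 0.005 dy 0.038 dz 0.023 yaw 0.006
  dx 0.006 dy 0.038 dz 0.023 yaw 0.006
[475 278  25  23 451] [ 0.4842 -0.2862  0.0802] [[ 0.4843 -0.2864  0.08  ]]
```

View pics/s9.png

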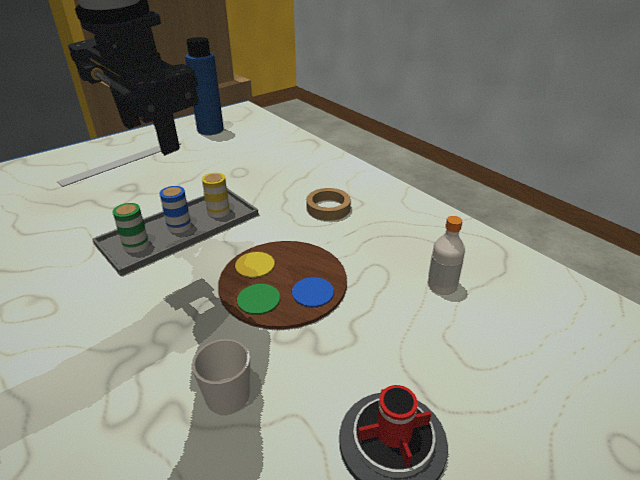

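The fins stand at (0.4843, -0.2864), about 1 mm from the stand centre, and upright in the side view (398,430). Now I'll fetch green, moving more slowly to limit the tilt.

Emit:
play_rows:
  targets:
    - {"jaw":0,"dx":0.003,"dy":0.02,"dz":0.005,"yaw":0}
    - {"jaw":0,"dx":0.004,"dy":0.025,"dz":0.01,"yaw":0}
    - {"jaw":0,"dx":0.004,"dy":0.025,"dz":0.01,"yaw":0}
    - {"jaw":0,"dx":0.004,"dy":0.025,"dz":0.01,"yaw":0}
    - {"jaw":0,"dx":0.004,"dy":0.025,"dz":0.01,"yaw":0}

```text
clock: 28.25
tool_pos: [0.3958, 0.2334, 0.2171]
eef_rot: [-0.04, 0.998, 0.024, 0.041]
contact_force: [-0.8, 0.6, 0.3]
opening: 1.002
```

```bash
python3 - <<'E'
from h import *
go(.3965,.2652,.12,93)
E
```

```text
t 28.25 tcp [0.3958 0.2334 0.2171] jaw_ang 94.7 tilt 5.49 open 1.002 F [-0.8  0.6  0.3] q7 0.53
zaxis [ 0.0802  0.0521 -0.9954]
  dx 0.002 dy 0.009 dz 0.033 yaw 0.010
  dx 0.002 dy 0.009 dz 0.033 yaw 0.010
  dx 0.002 dy 0.009 dz 0.033 yaw 0.010
```

Emit:
play_rows:
  targets:
    - {"jaw":0,"dx":0.001,"dy":0.006,"dz":0.02,"yaw":0}
    - {"jaw":0,"dx":0.001,"dy":0.006,"dz":0.025,"yaw":0}
    - {"jaw":0,"dx":0.001,"dy":0.006,"dz":0.025,"yaw":0}
    - {"jaw":0,"dx":0.001,"dy":0.005,"dz":0.025,"yaw":0}
    - {"jaw":0,"dx":0.001,"dy":0.003,"dz":0.01,"yaw":0}

```text
clock: 28.75
tool_pos: [0.3999, 0.268, 0.1115]
eef_rot: [-0.042, 0.998, 0.027, 0.044]
contact_force: [0.7, -0.6, -0.4]
opening: 1.0
```

```bash
python3 - <<'E'
from h import *
go(.397,.2652,.044,93)
E
```

```text
t 28.75 tcp [0.3999 0.268  0.1115] jaw_ang 94.9 tilt 5.86 open 1.0 F [ 0.7 -0.6 -0.4] q7 0.33
zaxis [ 0.0849  0.0566 -0.9948]
  dx 0.005 dy -0.003 dz 0.033 yaw 0.017
  dx 0.005 dy -0.003 dz 0.033 yaw 0.017
```

Tilt has reached 5.9 degrees. I have time to test how it depends on rising and sinking.

Emit:
play_rows:
  targets:
    - {"jaw":0,"dx":0,"dy":0,"dz":-0.03,"yaw":0}
    - {"jaw":0,"dx":0,"dy":0,"dz":-0.03,"yaw":0}
    - {"jaw":0,"dx":0,"dy":0,"dz":-0.03,"yaw":0}
    - {"jaw":0,"dx":0,"dy":0,"dz":-0.03,"yaw":0}
    - {"jaw":0,"dx":0,"dy":0,"dz":-0.03,"yaw":0}

```text
clock: 29.25
tool_pos: [0.3864, 0.2553, 0.2594]
eef_rot: [-0.043, 0.998, 0.02, 0.038]
contact_force: [0.6, -0.2, 0.5]
opening: 1.001
```

```bash
python3 - <<'E'
from h import *
go(.397,.2652,.22,93)
from plant import r
s=r.get_state();print(np.round(s['q'],3),np.round(s['qd'],3),np.round(s['joint_torque'],1))
E
```

```text
t 29.25 tcp [0.3864 0.2553 0.2594] jaw_ang 95.0 tilt 4.9 open 1.001 F [ 0.6 -0.2  0.5] q7 0.55
zaxis [ 0.0733  0.0439 -0.9963]
  dx -0.008 dy 0.007 dz 0.040 yaw 0.035
[-0.362  0.446 -0.482  2.074  0.391  0.619  0.547] [ 0.418 -0.505 -0.491 -0.362 -0.554  0.86   0.523] [ -2.8 -34.1  -2.4 -11.1   0.6  -1.   -0.6]
```

Emit:
play_rows:
  targets:
    - {"jaw":0,"dx":0,"dy":0,"dz":0.015,"yaw":0}
    - {"jaw":0,"dx":0,"dy":0,"dz":0.015,"yaw":0}
    - {"jaw":0,"dx":0,"dy":0,"dz":0.015,"yaw":0}
    - {"jaw":0,"dx":0,"dy":0,"dz":0.015,"yaw":0}
    - {"jaw":0,"dx":0,"dy":0,"dz":0.015,"yaw":0}

```text
clock: 29.75
tool_pos: [0.399, 0.2573, 0.1905]
eef_rot: [-0.04, 0.998, 0.024, 0.045]
contact_force: [-0.3, 0.2, 0.0]
opening: 1.001
```

```bash
python3 - <<'E'
from h import *
go(.397,.2652,.22,93)
E
```

```text
t 29.75 tcp [0.399  0.2573 0.1905] jaw_ang 94.7 tilt 5.85 open 1.001 F [-0.3  0.2  0. ] q7 0.42
zaxis [ 0.0879  0.0516 -0.9948]
  dx -0.001 dy 0.009 dz -0.029 yaw 0.029
```

Emit:
play_rows:
  targets:
    - {"jaw":0,"dx":0.003,"dy":0.001,"dz":0.035,"yaw":0}
    - {"jaw":0,"dx":0.004,"dy":0.001,"dz":0.045,"yaw":0}
    - {"jaw":0,"dx":0.004,"dy":0,"dz":0.038,"yaw":0}
    - {"jaw":0,"dx":0.002,"dy":0,"dz":0.018,"yaw":0}
    - {"jaw":0,"dx":0,"dy":0,"dz":0.005,"yaw":0}

```text
clock: 30.25
tool_pos: [0.4082, 0.2635, 0.0697]
eef_rot: [-0.038, 0.998, 0.022, 0.05]
contact_force: [0.0, -0.6, 1.0]
opening: 1.002
```

```bash
python3 - <<'E'
from h import *
go(.397,.2652,.044,None)
E
```

```text
t 30.25 tcp [0.4082 0.2635 0.0697] jaw_ang 94.4 tilt 6.22 open 1.002 F [ 0.  -0.6  1. ] q7 -0.27
zaxis [ 0.0975  0.0473 -0.9941]
  dx 0.014 dy 0.002 dz 0.024 yaw -0.000
```

Emit:
play_rows:
  targets:
    - {"jaw":0,"dx":0.008,"dy":0.001,"dz":0.012,"yaw":0}
    - {"jaw":0,"dx":0.006,"dy":0.001,"dz":0.01,"yaw":0}
    - {"jaw":0,"dx":0,"dy":0,"dz":0.003,"yaw":0}
    - {"jaw":0.1,"dx":0,"dy":0,"dz":0,"yaw":0}
    - {"jaw":0.2,"dx":0,"dy":0,"dz":0,"yaw":0}

```text
clock: 30.75
tool_pos: [0.3997, 0.258, 0.0493]
eef_rot: [-0.037, 0.998, 0.014, 0.044]
contact_force: [0.4, -0.2, 0.1]
opening: 0.846
```

```bash
python3 - <<'E'
from h import *
go(.3975,.2652,.044,None)
from plant import r
s=r.get_state();print(np.round(s['q'],3))
E
```

```text
t 30.75 tcp [0.3997 0.258  0.0493] jaw_ang 94.3 tilt 5.32 open 0.846 F [ 0.4 -0.2  0.1] q7 -0.72
zaxis [ 0.0873  0.0314 -0.9957]
  dx 0.002 dy 0.007 dz 0.005 yaw -0.000
[-0.587  0.851 -0.168  2.227  1.679  0.159 -0.722]
```

Emit:
play_rows:
  targets:
    - {"jaw":0.2,"dx":0.001,"dy":0.003,"dz":0.002,"yaw":0}
    - {"jaw":0.2,"dx":0.001,"dy":0.003,"dz":0.002,"yaw":0}
    - {"jaw":0.8,"dx":0,"dy":0.001,"dz":0.001,"yaw":0}
    - {"jaw":0.8,"dx":0,"dy":0,"dz":0,"yaw":0}
    - {"jaw":0.8,"dx":0,"dy":0,"dz":0,"yaw":0}
  squeeze: 15

```text
clock: 31.25
tool_pos: [0.3986, 0.266, 0.0451]
eef_rot: [-0.037, 0.998, 0.014, 0.046]
contact_force: [-0.4, -0.4, 0.2]
opening: 0.549
```

```bash
python3 - <<'E'
from h import *
go(.3975,.2652,.044,None)
from plant import r
s=r.get_state();print(np.round(s['q'],3))
E
```

```text
t 31.25 tcp [0.3986 0.266  0.0451] jaw_ang 94.3 tilt 5.48 open 0.549 F [-0.4 -0.4  0.2] q7 -0.75
zaxis [ 0.0899  0.0321 -0.9954]
  dx 0.001 dy -0.001 dz 0.001 yaw -0.000
[-0.594  0.861 -0.184  2.219  1.688  0.175 -0.746]
```

Emit:
play_rows:
  targets:
    - {"jaw":0.8,"dx":0,"dy":0,"dz":0,"yaw":0}
    - {"jaw":0.8,"dx":0,"dy":0,"dz":-0.01,"yaw":0}
    - {"jaw":0.8,"dx":-0.002,"dy":0.001,"dz":-0.025,"yaw":0}
    - {"jaw":0.8,"dx":-0.003,"dy":0.001,"dz":-0.03,"yaw":0}
    - {"jaw":0.8,"dx":-0.003,"dy":0.001,"dz":-0.03,"yaw":0}

```text
clock: 31.75
tool_pos: [0.3993, 0.2651, 0.1232]
eef_rot: [-0.037, 0.998, 0.011, 0.048]
contact_force: [1.3, 0.3, -1.7]
opening: 0.499
```

```bash
python3 - <<'E'
from h import *
go(.4915,.0067,.15,None)
from plant import r
s=r.get_state();print(np.round(s['q'],3))
E
```

```text
t 31.75 tcp [0.3993 0.2651 0.1232] jaw_ang 94.3 tilt 5.66 open 0.499 F [ 1.3  0.3 -1.7] q7 -0.07
zaxis [ 0.095   0.026  -0.9951]
  dx -0.011 dy -0.038 dz -0.004 yaw -0.000
  dx -0.011 dy -0.038 dz -0.004 yaw -0.000
  dx -0.011 dy -0.038 dz -0.004 yaw -0.000
  dx -0.011 dy -0.038 dz -0.004 yaw -0.000
  dx -0.011 dy -0.038 dz -0.004 yaw -0.000
  dx -0.011 dy -0.038 dz -0.004 yaw -0.000
  dx -0.011 dy -0.038 dz -0.004 yaw -0.000
[-0.461  0.71  -0.398  2.182  1.005  0.36  -0.075]
```

Emit:
play_rows:
  targets:
    - {"jaw":0.8,"dx":-0.006,"dy":-0.02,"dz":-0.01,"yaw":0}
    - {"jaw":0.8,"dx":-0.011,"dy":-0.035,"dz":-0.006,"yaw":0}
    - {"jaw":0.8,"dx":-0.011,"dy":-0.038,"dz":-0.003,"yaw":0}
    - {"jaw":0.8,"dx":-0.011,"dy":-0.038,"dz":-0.002,"yaw":0}
    - {"jaw":0.8,"dx":-0.011,"dy":-0.038,"dz":-0.002,"yaw":0}

```text
clock: 32.25
tool_pos: [0.4614, 0.1031, 0.1519]
eef_rot: [-0.043, 0.998, 0.017, 0.051]
contact_force: [0.2, 0.8, -1.1]
opening: 0.492
```

```bash
python3 - <<'E'
from h import *
go(.4915,.0067,.13,None)
E
```

```text
t 32.25 tcp [0.4614 0.1031 0.1519] jaw_ang 95.1 tilt 6.12 open 0.492 F [ 0.2  0.8 -1.1] q7 0.39
zaxis [ 0.0997  0.0376 -0.9943]
  dx -0.006 dy -0.033 dz 0.007 yaw -0.000
  dx -0.006 dy -0.033 dz 0.007 yaw -0.000
  dx -0.006 dy -0.033 dz 0.007 yaw -0.000
```

Emit:
play_rows:
  targets:
    - {"jaw":0.8,"dx":-0.007,"dy":-0.032,"dz":0.005,"yaw":0}
    - {"jaw":0.8,"dx":-0.006,"dy":-0.03,"dz":0.01,"yaw":0}
    - {"jaw":0.8,"dx":-0.002,"dy":-0.014,"dz":0.02,"yaw":0}
    - {"jaw":0.8,"dx":0.001,"dy":-0.003,"dz":0.025,"yaw":0}
    - {"jaw":0.8,"dx":0.001,"dy":0,"dz":0.015,"yaw":0}

```text
clock: 32.75
tool_pos: [0.4916, 0.0138, 0.0756]
eef_rot: [-0.035, 0.998, 0.014, 0.052]
contact_force: [0.4, 0.3, -0.2]
opening: 0.495
```

```bash
python3 - <<'E'
from h import *
go(.4928,.008,.056,None)
E
```

```text
t 32.75 tcp [0.4916 0.0138 0.0756] jaw_ang 94.0 tilt 6.22 open 0.495 F [ 0.4  0.3 -0.2] q7 0.3
zaxis [ 0.1038  0.031  -0.9941]
  dx 0.001 dy -0.006 dz 0.019 yaw -0.000
```

Emit:
play_rows:
  targets:
    - {"jaw":0.8,"dx":0,"dy":-0.004,"dz":0.007,"yaw":0}
    - {"jaw":0.8,"dx":0.001,"dy":-0.003,"dz":0.007,"yaw":0}
    - {"jaw":0.8,"dx":0,"dy":0,"dz":0.004,"yaw":0}
    - {"jaw":0.8,"dx":0,"dy":0,"dz":0.001,"yaw":0}
    - {"jaw":0.8,"dx":0,"dy":0,"dz":0,"yaw":0}

```text
clock: 33.25
tool_pos: [0.4909, 0.0055, 0.0532]
eef_rot: [-0.035, 0.998, 0.012, 0.049]
contact_force: [0.0, -0.0, -0.8]
opening: 0.496
```

```bash
python3 - <<'E'
from h import *
from plant import r
go(.4928,.008,.052,None)
d=r.snapshot('side');cv2.imwrite(f'pics/s10.png',cv2.resize(d['frame'][200:350,190:390],(800,600))[:,:,::-1])
E
```

```text
t 33.25 tcp [0.4909 0.0055 0.0532] jaw_ang 94.0 tilt 5.84 open 0.496 F [ 0.  -0.  -0.8] q7 0.1
zaxis [ 0.0979  0.0276 -0.9948]
  dx -0.002 dy 0.002 dz 0.001 yaw -0.000
```

View pics/s10.png

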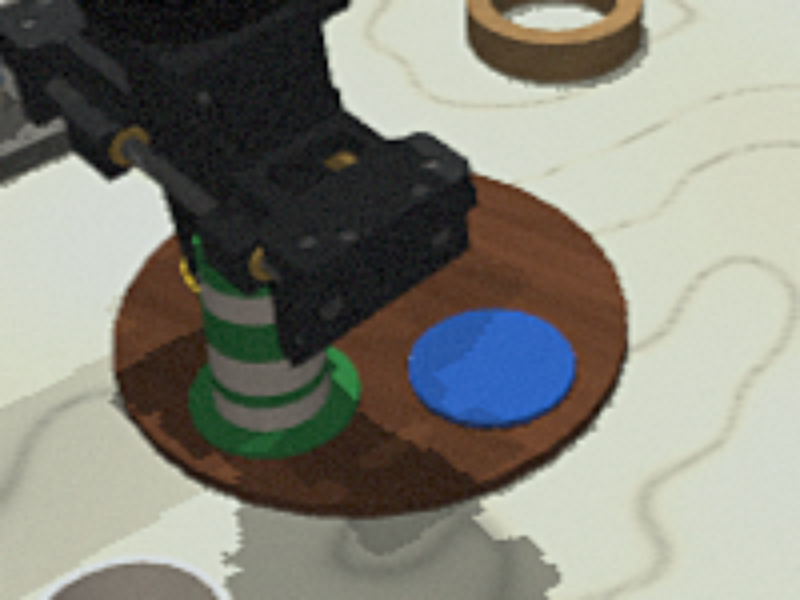

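The green tube is upright and central on its spot, so I'll release it.

Emit:
play_rows:
  targets:
    - {"jaw":0.8,"dx":-0.001,"dy":0.002,"dz":0.001,"yaw":0}
    - {"jaw":0.8,"dx":0,"dy":0,"dz":0.001,"yaw":0}
    - {"jaw":0.45,"dx":0,"dy":0,"dz":0,"yaw":0}
    - {"jaw":0.2,"dx":0,"dy":0,"dz":0,"yaw":0}
    - {"jaw":0,"dx":0,"dy":0,"dz":0,"yaw":0}

```text
clock: 33.8
tool_pos: [0.4928, 0.0083, 0.0524]
eef_rot: [-0.034, 0.998, 0.013, 0.051]
contact_force: [0.4, 0.2, -0.1]
opening: 0.707
```

Emit:
play_rows:
  targets:
    - {"jaw":0,"dx":0,"dy":0,"dz":0,"yaw":0}
    - {"jaw":0,"dx":-0.001,"dy":0,"dz":-0.01,"yaw":0}
    - {"jaw":0,"dx":-0.003,"dy":0.001,"dz":-0.035,"yaw":0}
    - {"jaw":0,"dx":-0.004,"dy":0.001,"dz":-0.045,"yaw":0}
    - {"jaw":0,"dx":-0.004,"dy":0.015,"dz":-0.04,"yaw":0}

```text
clock: 34.3
tool_pos: [0.4864, 0.0187, 0.1806]
eef_rot: [-0.034, 0.998, 0.009, 0.042]
contact_force: [2.0, -0.3, -1.4]
opening: 1.001
```

```bash
python3 - <<'E'
from h import *
go(.4825,.2722,.14,93)
E
```

```text
t 34.3 tcp [0.4864 0.0187 0.1806] jaw_ang 93.9 tilt 4.95 open 1.001 F [ 2.  -0.3 -1.4] q7 0.69
zaxis [ 0.0838  0.0205 -0.9963]
  dx -0.002 dy 0.042 dz 0.008 yaw 0.003
  dx -0.002 dy 0.042 dz 0.008 yaw 0.003
  dx -0.001 dy 0.042 dz 0.008 yaw 0.003
  dx -0.001 dy 0.042 dz 0.008 yaw 0.003
  dx -0.001 dy 0.042 dz 0.008 yaw 0.003
  dx -0.001 dy 0.042 dz 0.008 yaw 0.003
```

Emit:
play_rows:
  targets:
    - {"jaw":0,"dx":-0.002,"dy":0.03,"dz":0,"yaw":0.003}
    - {"jaw":0,"dx":-0.002,"dy":0.042,"dz":0.004,"yaw":0.003}
    - {"jaw":0,"dx":-0.001,"dy":0.042,"dz":0.004,"yaw":0.003}
    - {"jaw":0,"dx":-0.001,"dy":0.042,"dz":0.004,"yaw":0.003}
    - {"jaw":0,"dx":-0.001,"dy":0.04,"dz":0.004,"yaw":0}

```text
clock: 34.8
tool_pos: [0.4878, 0.2134, 0.1737]
eef_rot: [-0.019, 0.999, 0.007, 0.047]
contact_force: [0.8, 0.0, -0.5]
opening: 1.0
```

```bash
python3 - <<'E'
from h import *
from plant import r
go(.4825,.2722,.1,93)
d=r.snapshot('side');cv2.imwrite(f'pics/s11.png',d['frame'][:,:,::-1])
E
```

```text
t 34.8 tcp [0.4878 0.2134 0.1737] jaw_ang 92.2 tilt 5.49 open 1.0 F [ 0.8  0.  -0.5] q7 0.33
zaxis [ 0.0943  0.0166 -0.9954]
  dx 0.003 dy 0.019 dz 0.025 yaw -0.005
  dx 0.003 dy 0.019 dz 0.025 yaw -0.005
  dx 0.003 dy 0.019 dz 0.025 yaw -0.005
```

View pics/s11.png

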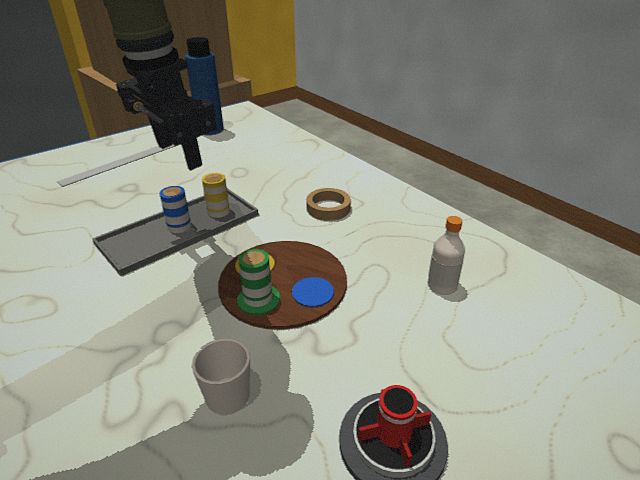

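Green stands on its spot at (256,280). I'll go on to blue.

Emit:
play_rows:
  targets:
    - {"jaw":0,"dx":0.002,"dy":0.025,"dz":0.005,"yaw":0}
    - {"jaw":0,"dx":0.003,"dy":0.015,"dz":0.02,"yaw":0}
    - {"jaw":0,"dx":0.003,"dy":0.005,"dz":0.03,"yaw":0}
    - {"jaw":0,"dx":0.003,"dy":0.001,"dz":0.03,"yaw":0}
    - {"jaw":0,"dx":0.002,"dy":0,"dz":0.01,"yaw":0}

```text
clock: 35.35
tool_pos: [0.4808, 0.2782, 0.0785]
eef_rot: [-0.026, 0.998, 0.015, 0.05]
contact_force: [-0.8, -0.1, -0.7]
opening: 1.006
```

```bash
python3 - <<'E'
from h import *
go(.4825,.2722,.044,93)
E
```

```text
t 35.35 tcp [0.4808 0.2782 0.0785] jaw_ang 93.0 tilt 5.97 open 1.006 F [-0.8 -0.1 -0.7] q7 0.06
zaxis [ 0.0984  0.0334 -0.9946]
  dx 0.002 dy -0.007 dz 0.034 yaw 0.001
```

Emit:
play_rows:
  targets:
    - {"jaw":0,"dx":0.001,"dy":-0.004,"dz":0.015,"yaw":0}
    - {"jaw":0,"dx":0.001,"dy":-0.003,"dz":0.014,"yaw":0}
    - {"jaw":0.1,"dx":0,"dy":0,"dz":0.004,"yaw":0}
    - {"jaw":0.2,"dx":0,"dy":0,"dz":0.001,"yaw":0}
    - {"jaw":0.25,"dx":0,"dy":0,"dz":0,"yaw":0}

```text
clock: 35.85
tool_pos: [0.4826, 0.2706, 0.0439]
eef_rot: [-0.026, 0.998, 0.015, 0.05]
contact_force: [0.8, 0.4, -0.1]
opening: 0.762
```

```bash
python3 - <<'E'
from h import *
go(.4825,.2722,.044,93)
E
```

```text
t 35.85 tcp [0.4826 0.2706 0.0439] jaw_ang 93.0 tilt 5.93 open 0.762 F [ 0.8  0.4 -0.1] q7 -0.03
zaxis [ 0.0984  0.0315 -0.9946]
  dx 0.000 dy 0.002 dz -0.000 yaw 0.000
```

Emit:
play_rows:
  targets:
    - {"jaw":0.8,"dx":0,"dy":0.001,"dz":0,"yaw":0}
    - {"jaw":0.8,"dx":0,"dy":0,"dz":0,"yaw":0}
    - {"jaw":0.8,"dx":0,"dy":0,"dz":0,"yaw":0}
    - {"jaw":0.8,"dx":0,"dy":0,"dz":0,"yaw":0}
    - {"jaw":0.8,"dx":0,"dy":0,"dz":-0.003,"yaw":0}

```text
clock: 36.35
tool_pos: [0.4833, 0.2726, 0.0492]
eef_rot: [-0.025, 0.998, 0.016, 0.051]
contact_force: [-0.4, -0.1, -1.0]
opening: 0.495
```

```bash
python3 - <<'E'
from h import *
go(.566,-.033,.155,93)
E
```

```text
t 36.35 tcp [0.4833 0.2726 0.0492] jaw_ang 93.0 tilt 6.13 open 0.495 F [-0.4 -0.1 -1. ] q7 -0.02
zaxis [ 0.101   0.0344 -0.9943]
  dx -0.010 dy -0.038 dz -0.013 yaw -0.000
  dx -0.010 dy -0.038 dz -0.013 yaw -0.000
  dx -0.010 dy -0.038 dz -0.013 yaw -0.000
  dx -0.010 dy -0.038 dz -0.013 yaw -0.000
  dx -0.010 dy -0.038 dz -0.013 yaw -0.000
  dx -0.010 dy -0.038 dz -0.013 yaw -0.000
  dx -0.010 dy -0.038 dz -0.013 yaw -0.000
  dx -0.010 dy -0.038 dz -0.013 yaw -0.000
```

Emit:
play_rows:
  targets:
    - {"jaw":0.8,"dx":-0.002,"dy":0,"dz":-0.025,"yaw":0}
    - {"jaw":0.8,"dx":-0.004,"dy":0.001,"dz":-0.04,"yaw":0}
    - {"jaw":0.8,"dx":-0.006,"dy":-0.012,"dz":-0.035,"yaw":0}
    - {"jaw":0.8,"dx":-0.01,"dy":-0.035,"dz":-0.01,"yaw":0}
    - {"jaw":0.8,"dx":-0.01,"dy":-0.04,"dz":-0.004,"yaw":0}

```text
clock: 36.85
tool_pos: [0.5058, 0.19, 0.1682]
eef_rot: [-0.033, 0.998, 0.018, 0.05]
contact_force: [0.1, -0.5, -1.6]
opening: 0.495
```

```bash
python3 - <<'E'
from h import *
go(.566,-.033,.155,93)
E
```

```text
t 36.85 tcp [0.5058 0.19   0.1682] jaw_ang 93.8 tilt 6.07 open 0.495 F [ 0.1 -0.5 -1.6] q7 0.41
zaxis [ 0.0981  0.0394 -0.9944]
  dx -0.007 dy -0.038 dz 0.002 yaw 0.002
  dx -0.007 dy -0.038 dz 0.002 yaw 0.002
  dx -0.008 dy -0.038 dz 0.002 yaw 0.002
  dx -0.008 dy -0.038 dz 0.002 yaw 0.002
  dx -0.008 dy -0.038 dz 0.002 yaw 0.002
  dx -0.008 dy -0.038 dz 0.002 yaw 0.002
```

Emit:
play_rows:
  targets:
    - {"jaw":0.8,"dx":-0.007,"dy":-0.038,"dz":0,"yaw":0}
    - {"jaw":0.8,"dx":-0.007,"dy":-0.038,"dz":0,"yaw":0}
    - {"jaw":0.8,"dx":-0.008,"dy":-0.038,"dz":0.001,"yaw":0}
    - {"jaw":0.8,"dx":-0.008,"dy":-0.038,"dz":0.002,"yaw":0}
    - {"jaw":0.8,"dx":-0.007,"dy":-0.033,"dz":0.003,"yaw":0}

```text
clock: 37.35
tool_pos: [0.5567, -0.001, 0.1625]
eef_rot: [-0.033, 0.998, 0.017, 0.051]
contact_force: [0.7, 0.2, -0.8]
opening: 0.495
```

```bash
python3 - <<'E'
from h import *
go(.5665,-.0326,.08,93)
E
```

```text
t 37.35 tcp [ 0.5567 -0.001   0.1625] jaw_ang 93.8 tilt 6.16 open 0.495 F [ 0.7  0.2 -0.8] q7 0.8
zaxis [ 0.1006  0.0377 -0.9942]
  dx 0.000 dy -0.017 dz 0.041 yaw 0.007
  dx 0.000 dy -0.017 dz 0.041 yaw 0.007
```

Emit:
play_rows:
  targets:
    - {"jaw":0.8,"dx":-0.001,"dy":-0.014,"dz":0.01,"yaw":0}
    - {"jaw":0.8,"dx":0,"dy":-0.008,"dz":0.025,"yaw":0}
    - {"jaw":0.8,"dx":0,"dy":-0.004,"dz":0.03,"yaw":0}
    - {"jaw":0.8,"dx":0.001,"dy":-0.001,"dz":0.02,"yaw":0}
    - {"jaw":0.8,"dx":0.001,"dy":0,"dz":0.008,"yaw":0}

```text
clock: 37.85
tool_pos: [0.5668, -0.0313, 0.0651]
eef_rot: [-0.028, 0.998, 0.016, 0.051]
contact_force: [0.2, 0.5, -0.1]
opening: 0.492
```

```bash
python3 - <<'E'
from h import *
go(.5665,-.0326,.055,93)
E
```

```text
t 37.85 tcp [ 0.5668 -0.0313  0.0651] jaw_ang 93.3 tilt 6.11 open 0.492 F [ 0.2  0.5 -0.1] q7 0.68
zaxis [ 0.1004  0.0352 -0.9943]
  dx 0.001 dy -0.002 dz 0.010 yaw 0.005
```

Emit:
play_rows:
  targets:
    - {"jaw":0.8,"dx":0.001,"dy":-0.001,"dz":0.005,"yaw":0}
    - {"jaw":0.8,"dx":0.001,"dy":0,"dz":0.004,"yaw":0}
    - {"jaw":0.8,"dx":0,"dy":0,"dz":0.002,"yaw":0}
    - {"jaw":0.8,"dx":0,"dy":0,"dz":0.001,"yaw":0}
    - {"jaw":0.8,"dx":0,"dy":0,"dz":0.001,"yaw":0}

```text
clock: 38.35
tool_pos: [0.5656, -0.029, 0.053]
eef_rot: [-0.03, 0.998, 0.017, 0.051]
contact_force: [-2.9, -0.2, 7.1]
opening: 0.493
```

```bash
python3 - <<'E'
from h import *
from plant import r
go(.5665,-.0326,.0525,93)
d=r.snapshot('side');cv2.imwrite(f'pics/s12.png',cv2.resize(d['frame'][200:350,190:390],(800,600))[:,:,::-1])
E
```

```text
t 38.35 tcp [ 0.5656 -0.029   0.053 ] jaw_ang 93.5 tilt 6.15 open 0.493 F [-2.9 -0.2  7.1] q7 0.65
zaxis [ 0.1009  0.0361 -0.9942]
  dx -0.001 dy -0.004 dz 0.000 yaw 0.009
```

View pics/s12.png

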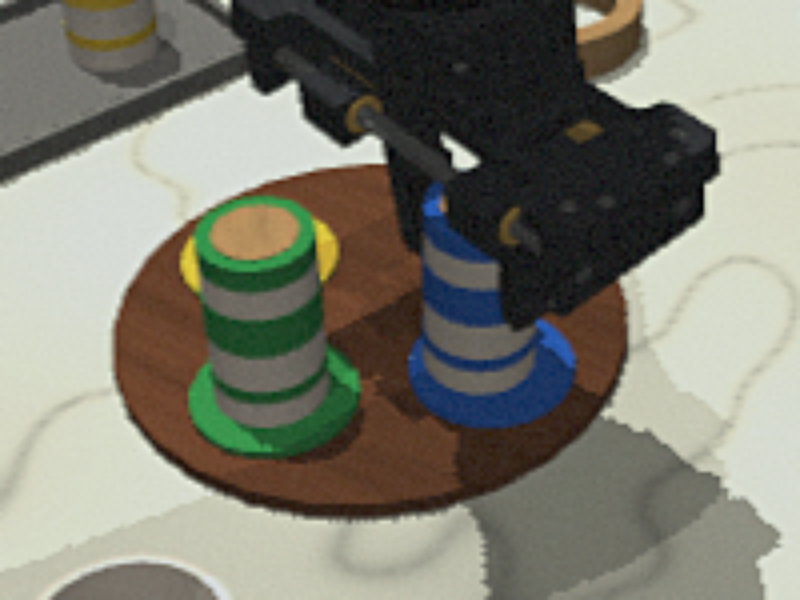

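Blue is in contact (7 N) and about 3.5 mm off in y. I'll ease it up 2 mm, shift, set it down and release.

Emit:
play_rows:
  targets:
    - {"jaw":0.8,"dx":-0.001,"dy":-0.001,"dz":-0.003,"yaw":0}
    - {"jaw":0.8,"dx":0,"dy":-0.003,"dz":0,"yaw":0}
    - {"jaw":0.8,"dx":0,"dy":0,"dz":0.001,"yaw":0}
    - {"jaw":0.8,"dx":0,"dy":0,"dz":0.001,"yaw":0}
    - {"jaw":0.8,"dx":0,"dy":0,"dz":0,"yaw":0}

```text
clock: 38.9
tool_pos: [0.5683, -0.0332, 0.0558]
eef_rot: [-0.029, 0.998, 0.017, 0.053]
contact_force: [-0.0, 1.0, -1.9]
opening: 0.495
```

Emit:
play_rows:
  targets:
    - {"jaw":0.8,"dx":0.001,"dy":0,"dz":0.002,"yaw":0}
    - {"jaw":0.8,"dx":0.001,"dy":0,"dz":0.001,"yaw":0}
    - {"jaw":0.45,"dx":0,"dy":0,"dz":0,"yaw":0}
    - {"jaw":0.2,"dx":0,"dy":0,"dz":0,"yaw":0}
    - {"jaw":0,"dx":0,"dy":0,"dz":0,"yaw":0}

```text
clock: 39.4
tool_pos: [0.5673, -0.0326, 0.0528]
eef_rot: [-0.03, 0.998, 0.017, 0.054]
contact_force: [0.1, 0.0, 0.2]
opening: 0.709
```

Emit:
play_rows:
  targets:
    - {"jaw":0,"dx":0,"dy":0,"dz":0,"yaw":0}
    - {"jaw":0,"dx":-0.001,"dy":0,"dz":-0.01,"yaw":0}
    - {"jaw":0,"dx":-0.003,"dy":0.001,"dz":-0.035,"yaw":0}
    - {"jaw":0,"dx":-0.004,"dy":0.001,"dz":-0.045,"yaw":0}
    - {"jaw":0,"dx":-0.004,"dy":0.015,"dz":-0.04,"yaw":0}

```text
clock: 39.9
tool_pos: [0.5602, -0.0221, 0.1835]
eef_rot: [-0.029, 0.998, 0.016, 0.047]
contact_force: [0.9, 0.2, -0.7]
opening: 0.997
```

```bash
python3 - <<'E'
from h import *
go(.5655,.2725,.15,93)
E
```

```text
t 39.9 tcp [ 0.5602 -0.0221  0.1835] jaw_ang 93.4 tilt 5.66 open 0.997 F [ 0.9  0.2 -0.7] q7 0.88
zaxis [ 0.0923  0.035  -0.9951]
  dx -0.003 dy 0.042 dz 0.006 yaw 0.001
  dx -0.003 dy 0.042 dz 0.006 yaw 0.001
  dx -0.003 dy 0.042 dz 0.006 yaw 0.001
  dx -0.003 dy 0.042 dz 0.006 yaw 0.001
  dx -0.003 dy 0.042 dz 0.006 yaw 0.001
  dx -0.002 dy 0.042 dz 0.006 yaw 0.001
  dx -0.002 dy 0.042 dz 0.006 yaw 0.001
```

Emit:
play_rows:
  targets:
    - {"jaw":0,"dx":-0.003,"dy":0.03,"dz":0,"yaw":0}
    - {"jaw":0,"dx":-0.003,"dy":0.042,"dz":0.002,"yaw":0}
    - {"jaw":0,"dx":-0.003,"dy":0.042,"dz":0.003,"yaw":0}
    - {"jaw":0,"dx":-0.003,"dy":0.042,"dz":0.003,"yaw":0}
    - {"jaw":0,"dx":-0.003,"dy":0.042,"dz":0.003,"yaw":0}

```text
clock: 40.4
tool_pos: [0.5694, 0.1759, 0.1901]
eef_rot: [-0.022, 0.998, 0.015, 0.053]
contact_force: [0.3, 0.2, 0.0]
opening: 0.999
```

```bash
python3 - <<'E'
from h import *
from plant import r
go(.5655,.2725,.1,93)
d=r.snapshot('side');cv2.imwrite(f'pics/s13.png',d['frame'][:,:,::-1])
E
```

```text
t 40.4 tcp [0.5694 0.1759 0.1901] jaw_ang 92.6 tilt 6.34 open 0.999 F [0.3 0.2 0. ] q7 0.56
zaxis [ 0.1057  0.032  -0.9939]
  dx 0.003 dy 0.031 dz 0.031 yaw -0.002
  dx 0.003 dy 0.031 dz 0.031 yaw -0.002
  dx 0.003 dy 0.031 dz 0.031 yaw -0.002
```

View pics/s13.png

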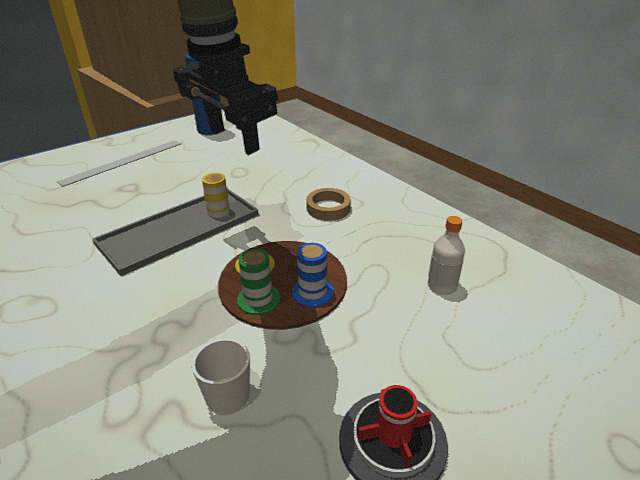

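Blue (312,275) and green (256,280) both stand. Yellow (215,195) is last.

Emit:
play_rows:
  targets:
    - {"jaw":0,"dx":0.002,"dy":0.035,"dz":0.008,"yaw":0}
    - {"jaw":0,"dx":0.003,"dy":0.03,"dz":0.02,"yaw":0}
    - {"jaw":0,"dx":0.004,"dy":0.016,"dz":0.03,"yaw":0}
    - {"jaw":0,"dx":0.004,"dy":0.002,"dz":0.03,"yaw":0}
    - {"jaw":0,"dx":0.002,"dy":0,"dz":0.01,"yaw":0}

```text
clock: 40.95
tool_pos: [0.5592, 0.283, 0.0986]
eef_rot: [-0.03, 0.998, 0.025, 0.057]
contact_force: [-0.1, -0.7, -0.5]
opening: 1.003
```

```bash
python3 - <<'E'
from h import *
go(.5655,.2725,.044,93)
E
```

```text
t 40.95 tcp [0.5592 0.283  0.0986] jaw_ang 93.6 tilt 7.1 open 1.003 F [-0.1 -0.7 -0.5] q7 0.31
zaxis [ 0.1119  0.0526 -0.9923]
  dx 0.000 dy -0.007 dz 0.027 yaw 0.005
  dx 0.000 dy -0.007 dz 0.027 yaw 0.005
```

Emit:
play_rows:
  targets:
    - {"jaw":0,"dx":0,"dy":-0.005,"dz":0.02,"yaw":0}
    - {"jaw":0,"dx":0,"dy":-0.005,"dz":0.02,"yaw":0}
    - {"jaw":0.1,"dx":0,"dy":-0.003,"dz":0.012,"yaw":0}
    - {"jaw":0.2,"dx":0,"dy":0,"dz":0.002,"yaw":0}
    - {"jaw":0.25,"dx":0,"dy":0,"dz":0.001,"yaw":0}

```text
clock: 41.45
tool_pos: [0.5676, 0.2712, 0.0445]
eef_rot: [-0.029, 0.998, 0.025, 0.058]
contact_force: [0.4, -0.1, 0.1]
opening: 0.762
```

```bash
python3 - <<'E'
from h import *
go(.5655,.2725,.044,93)
E
```

```text
t 41.45 tcp [0.5676 0.2712 0.0445] jaw_ang 93.5 tilt 7.19 open 0.762 F [ 0.4 -0.1  0.1] q7 0.25
zaxis [ 0.1134  0.053  -0.9921]
  dx 0.002 dy 0.001 dz 0.000 yaw 0.009
```

Emit:
play_rows:
  targets:
    - {"jaw":0.8,"dx":0.002,"dy":0.001,"dz":0,"yaw":0}
    - {"jaw":0.8,"dx":0,"dy":0,"dz":0,"yaw":0}
    - {"jaw":0.8,"dx":0,"dy":0,"dz":0,"yaw":0}
    - {"jaw":0.8,"dx":0,"dy":0,"dz":0,"yaw":0}
    - {"jaw":0.8,"dx":0,"dy":0,"dz":0,"yaw":0}

```text
clock: 41.95
tool_pos: [0.5666, 0.2737, 0.0477]
eef_rot: [-0.029, 0.997, 0.026, 0.059]
contact_force: [0.6, 0.8, -0.8]
opening: 0.494
```

Emit:
play_rows:
  targets:
    - {"jaw":0.8,"dx":-0.001,"dy":0,"dz":-0.015,"yaw":0}
    - {"jaw":0.8,"dx":-0.003,"dy":0.001,"dz":-0.035,"yaw":0}
    - {"jaw":0.8,"dx":-0.003,"dy":0.001,"dz":-0.04,"yaw":0}
    - {"jaw":0.8,"dx":0,"dy":-0.012,"dz":-0.025,"yaw":0}
    - {"jaw":0.8,"dx":0.006,"dy":-0.03,"dz":-0.005,"yaw":0}

```text
clock: 42.45
tool_pos: [0.5543, 0.2319, 0.1723]
eef_rot: [-0.033, 0.997, 0.029, 0.059]
contact_force: [0.8, 1.1, -1.9]
opening: 0.495
```

```bash
python3 - <<'E'
from h import *
go(.5315,.0815,.15,93)
E
```

```text
t 42.45 tcp [0.5543 0.2319 0.1723] jaw_ang 94.0 tilt 7.53 open 0.495 F [ 0.8  1.1 -1.9] q7 0.45
zaxis [ 0.1159  0.0612 -0.9914]
  dx 0.009 dy -0.037 dz 0.003 yaw 0.004
  dx 0.009 dy -0.037 dz 0.003 yaw 0.004
  dx 0.008 dy -0.037 dz 0.003 yaw 0.004
  dx 0.008 dy -0.037 dz 0.003 yaw 0.004
```

Emit:
play_rows:
  targets:
    - {"jaw":0.8,"dx":0.008,"dy":-0.035,"dz":0.002,"yaw":0}
    - {"jaw":0.8,"dx":0.008,"dy":-0.035,"dz":0.003,"yaw":0}
    - {"jaw":0.8,"dx":0.008,"dy":-0.03,"dz":0.005,"yaw":0}
    - {"jaw":0.8,"dx":0.004,"dy":-0.015,"dz":0.01,"yaw":0}
    - {"jaw":0.8,"dx":0.001,"dy":-0.006,"dz":0.015,"yaw":0}

```text
clock: 42.95
tool_pos: [0.5392, 0.1035, 0.1353]
eef_rot: [-0.032, 0.997, 0.028, 0.064]
contact_force: [0.4, 1.0, -1.6]
opening: 0.493
```

```bash
python3 - <<'E'
from h import *
go(.5322,.0828,.065,93)
E
```

```text
t 42.95 tcp [0.5392 0.1035 0.1353] jaw_ang 93.9 tilt 8.04 open 0.493 F [ 0.4  1.  -1.6] q7 0.49
zaxis [ 0.1266  0.0593 -0.9902]
  dx 0.009 dy -0.012 dz 0.034 yaw 0.008
  dx 0.009 dy -0.012 dz 0.034 yaw 0.008
```

Emit:
play_rows:
  targets:
    - {"jaw":0.8,"dx":0.005,"dy":-0.012,"dz":0.01,"yaw":0}
    - {"jaw":0.8,"dx":0.005,"dy":-0.006,"dz":0.02,"yaw":0}
    - {"jaw":0.8,"dx":0.004,"dy":-0.003,"dz":0.02,"yaw":0}
    - {"jaw":0.8,"dx":0.003,"dy":-0.001,"dz":0.012,"yaw":0}
    - {"jaw":0.8,"dx":0.001,"dy":0,"dz":0.003,"yaw":0}

```text
clock: 43.45
tool_pos: [0.5325, 0.0801, 0.0692]
eef_rot: [-0.03, 0.997, 0.026, 0.067]
contact_force: [0.8, 0.2, -0.3]
opening: 0.491
```

```bash
python3 - <<'E'
from h import *
from plant import r
go(.5322,.0828,.0535,93)
E
```

```text
t 43.45 tcp [0.5325 0.0801 0.0692] jaw_ang 93.6 tilt 8.24 open 0.491 F [ 0.8  0.2 -0.3] q7 0.28
zaxis [ 0.1317  0.0567 -0.9897]
  dx 0.002 dy 0.002 dz 0.016 yaw 0.010
```

Emit:
play_rows:
  targets:
    - {"jaw":0.8,"dx":0.001,"dy":0.001,"dz":0.006,"yaw":0}
    - {"jaw":0.8,"dx":0.001,"dy":0.001,"dz":0.005,"yaw":0}
    - {"jaw":0.8,"dx":0,"dy":0,"dz":0.002,"yaw":0}
    - {"jaw":0.8,"dx":0,"dy":0,"dz":0.001,"yaw":0}
    - {"jaw":0.8,"dx":0,"dy":0,"dz":0,"yaw":0}

```text
clock: 43.95
tool_pos: [0.5343, 0.084, 0.0577]
eef_rot: [-0.03, 0.997, 0.027, 0.07]
contact_force: [-0.1, 0.0, -1.5]
opening: 0.494
```

```bash
python3 - <<'E'
from h import *
from plant import r
go(.5322,.0828,.0535,93)
d=r.snapshot('side');cv2.imwrite(f'pics/s14.png',cv2.resize(d['frame'][200:350,190:390],(800,600))[:,:,::-1])
E
```

```text
t 43.95 tcp [0.5343 0.084  0.0577] jaw_ang 93.7 tilt 8.55 open 0.494 F [-0.1  0.  -1.5] q7 0.21
zaxis [ 0.137   0.0577 -0.9889]
  dx 0.003 dy -0.001 dz 0.004 yaw 0.012
```

View pics/s14.png

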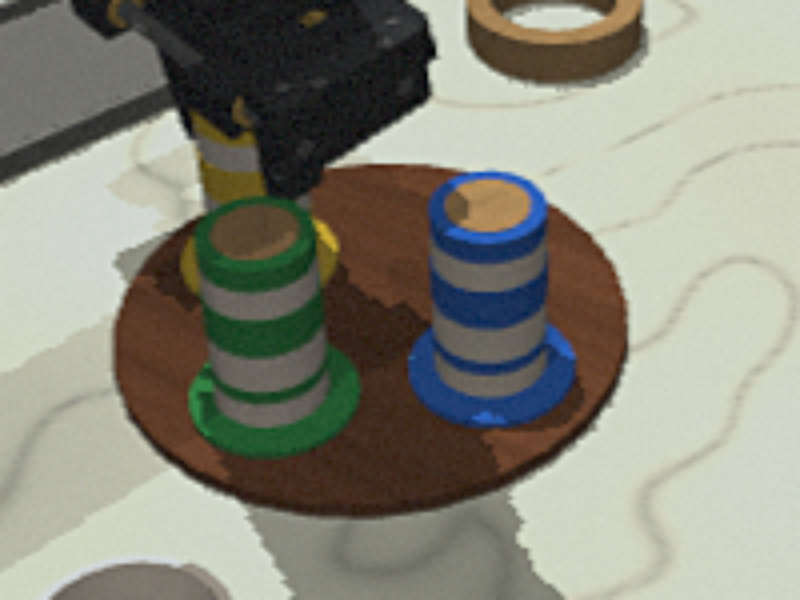

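Yellow is about 4 mm above its spot. I'll lower it and release.

Emit:
play_rows:
  targets:
    - {"jaw":0.8,"dx":0.002,"dy":-0.001,"dz":0.003,"yaw":0}
    - {"jaw":0.8,"dx":0.001,"dy":0,"dz":0.002,"yaw":0}
    - {"jaw":0.8,"dx":0,"dy":0,"dz":0.001,"yaw":0}
    - {"jaw":0.8,"dx":0,"dy":0,"dz":0.001,"yaw":0}
    - {"jaw":0.8,"dx":0,"dy":0,"dz":0,"yaw":0}

```text
clock: 44.5
tool_pos: [0.5343, 0.0831, 0.054]
eef_rot: [-0.03, 0.996, 0.027, 0.073]
contact_force: [-0.0, -0.4, -1.0]
opening: 0.496
```

Emit:
play_rows:
  targets:
    - {"jaw":0.8,"dx":0.002,"dy":0,"dz":0.002,"yaw":0}
    - {"jaw":0.8,"dx":0,"dy":0,"dz":0.001,"yaw":0}
    - {"jaw":0.45,"dx":0,"dy":0,"dz":0,"yaw":0}
    - {"jaw":0.2,"dx":0,"dy":0,"dz":0,"yaw":0}
    - {"jaw":0,"dx":0,"dy":0,"dz":0,"yaw":0}

```text
clock: 45.0
tool_pos: [0.5359, 0.0837, 0.0537]
eef_rot: [-0.03, 0.996, 0.028, 0.077]
contact_force: [-0.4, -0.3, 0.3]
opening: 0.709
```

Emit:
play_rows:
  targets:
    - {"jaw":0,"dx":0,"dy":0,"dz":0,"yaw":0}
    - {"jaw":0,"dx":-0.001,"dy":0,"dz":-0.01,"yaw":0}
    - {"jaw":0,"dx":-0.004,"dy":0.001,"dz":-0.035,"yaw":0}
    - {"jaw":0,"dx":-0.005,"dy":0.002,"dz":-0.045,"yaw":0}
    - {"jaw":0,"dx":-0.005,"dy":0.002,"dz":-0.04,"yaw":0}

```text
clock: 45.5
tool_pos: [0.5263, 0.0815, 0.1822]
eef_rot: [-0.032, 0.997, 0.026, 0.069]
contact_force: [1.3, 0.3, -0.5]
opening: 0.998
```

Emit:
play_rows:
  targets:
    - {"jaw":0,"dx":0,"dy":0.025,"dz":-0.02,"yaw":0}
    - {"jaw":0,"dx":0,"dy":0.04,"dz":0,"yaw":0}
    - {"jaw":0,"dx":0,"dy":0.04,"dz":0,"yaw":0}
    - {"jaw":0,"dx":0,"dy":0.04,"dz":0,"yaw":0}
    - {"jaw":0,"dx":0,"dy":0.04,"dz":0,"yaw":0}

```text
clock: 46.0
tool_pos: [0.5162, 0.2603, 0.2159]
eef_rot: [-0.022, 0.997, 0.024, 0.073]
contact_force: [0.4, -1.0, -0.2]
opening: 0.998
```

Emit:
play_rows:
  targets:
    - {"jaw":0,"dx":0,"dy":0.04,"dz":0,"yaw":0}
    - {"jaw":0,"dx":0,"dy":0.03,"dz":0,"yaw":0}
    - {"jaw":0,"dx":0,"dy":0.01,"dz":0,"yaw":0}
    - {"jaw":0,"dx":0,"dy":0,"dz":0,"yaw":0}
    - {"jaw":0,"dx":0,"dy":0,"dz":0,"yaw":0}

```text
clock: 46.5
tool_pos: [0.5095, 0.3473, 0.2186]
eef_rot: [-0.025, 0.997, 0.025, 0.072]
contact_force: [-0.1, -0.9, 0.1]
opening: 0.997
```

```bash
python3 - <<'E'
from h import *
from plant import r
go(.5,.3,.25)
s=r.get_state();print(np.round(s['q'],2))
d=r.snapshot('top');cv2.imwrite(f'pics/t15.png',d['frame'][:,:,::-1]);C=cloud(d)
T=dict(blue=(.564,-.0336),yellow=(.5292,.0806),green=(.4897,.006),stand=(.484,-.2873))
m=((C[...,2]>.075)&(C[...,2]<.097)).astype(np.uint8);m[:,:240]=0;m[:220]=0;n,l,st,ce=cv2.connectedComponentsWithStats(m)
for i in range(1,n):
    if st[i,4]>100:
        z=np.median(C[l==i],0);p=plane(d,ce[i],z[2])[0];k=min(T,key=lambda k:np.hypot(*(p[:2]-T[k])))
        print(k,st[i],z.round(4),p.round(4),'err mm',((p[:2]-T[k])*1000).round(1))
d=r.snapshot('side');cv2.imwrite(f'pics/s15.png',d['frame'][:,:,::-1])
E
```

```text
t 46.5 tcp [0.5095 0.3473 0.2186] jaw_ang 93.1 tilt 8.69 open 0.997 F [-0.1 -0.9  0.1] q7 0.28
zaxis [ 0.1416  0.0528 -0.9885]
  dx 0.004 dy -0.023 dz -0.017 yaw -0.000
  dx 0.004 dy -0.023 dz -0.017 yaw -0.000
[-0.32  0.71 -0.67  1.75  0.72  0.78  0.28]
blue [324 255  25  26 507] [ 0.5641 -0.0325  0.0883] [ 0.564  -0.0325  0.0883] err mm [0.  1.1]
stand [475 278  25  23 438] [ 0.4843 -0.2867  0.0802] [ 0.4843 -0.2867  0.0802] err mm [0.3 0.6]
yellow [261 284  27  26 525] [0.5319 0.0822 0.0883] [0.5319 0.0821 0.0883] err mm [2.7 1.5]
green [309 302  25  26 521] [0.4888 0.0074 0.0884] [0.4888 0.0073 0.0884] err mm [-0.9  1.3]
```

View pics/s15.png

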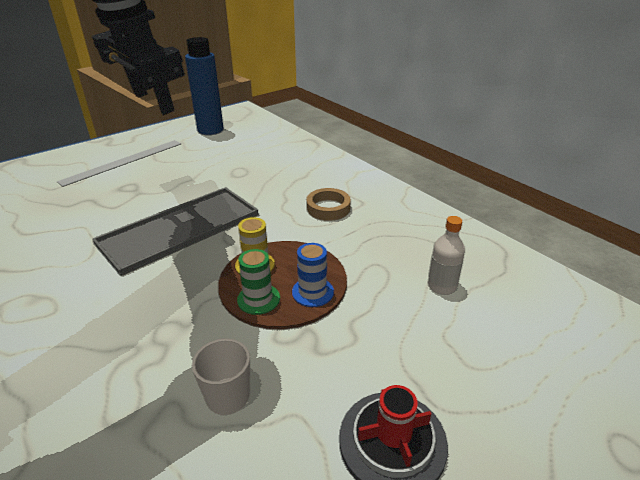

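View pics/t15.png

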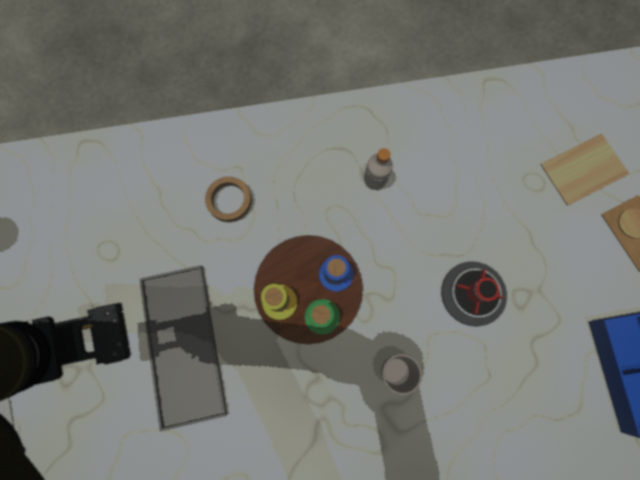

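Everything stands upright at the right height (tube tops at 88 mm, fin top at 80 mm) and within about 3 mm of its target. The arm is clear, so I'm handing in.

```bash
python3 -c "
from plant import r
print(r.finish_job())"
```

```text
the job is handed in; nothing more can be done
None
```

I did the steps in the order asked and handed the job in at about 46.6 s of the 125 s. No verdict is reported, so the results below are my own measurements.

- **Sequence:** I moved the green, yellow and blue tubes to the tray. Then I stood the fin section on the stand, and put green, blue and yellow back on their own spots. Nothing fell over, and the glue bottle was never approached.
- **Final positions (top camera):** The fin section is 0.7 mm from the stand's middle. Green is 1.6 mm, blue 1.1 mm and yellow 3.1 mm from the middles of their spots. The camera calibration is good to about 2 mm.
- **Heights:** The tube tops are at 88 mm and the fin section's top is at 80 mm, as they should be. Everything looks upright in the side view. The gripper is open and about 0.27 m from the nearest tube, and the measured force is near zero.

**What went less well:** The tool's lean crept from 0 to 8.7 degrees over the run, and raising the arm did not undo it. The tubes were gripped and set down at nearly the same lean, so they still stood upright. Blue touched down with 7 N while a few millimetres off in y, so I lifted it slightly, shifted it and set it down again. The wrist and top cameras differed by 1–2 mm on the spots, and I used their mean.

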